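# Zero the stroke of a bench dosing pump under its flip cover

### The arm

A 6-joint arm with a two-finger parallel gripper is mounted at the origin on the work surface. World frame = base frame: x ahead of the robot, y to its left, z up, the work surface at z = 0. Lengths are in m, angles in rad, forces in N, time in s.
With the tool pointing down it reaches from about 0.325 to 0.9 m from the base axis. Payload 6.1 kg.
Tool frame: the origin (TCP) lies at the very end of the fingers, on their centre line; the grasp point (between the pads) lies 19 mm behind it; x points along the fingers, y is the direction in which the jaws open and shut, and the axes are right-handed (so a half turn about x gives the same grasp; the last joint's range is limited). The gripper opens to 85 mm and grips with 20 to 120 N. Pads are 22 mm wide; open, the fingers measure 114 mm over their backs; the gripper's body (76 mm by 85 mm) begins 54 mm behind the grasp point. The pads swing forward as they close: fully open they stand 13 mm farther back than shut.
Start: joints at [-1.405, 0.22, 1.526, -0, 1.395, -0.126], TCP at [0.18, -0.599, 0.204] pointing down, gripper open.
Joint ranges: [-2.98, 2.98], [-0.91, 2.08], [0.09, 2.57], [-1.24, 4.39], [0.2, 2.65], [-2.68, 2.68]. Speed limits (rad/s): [2.57, 2.57, 3.01, 3.14, 3.14, 3.14].

### API

Orientations are given as a rotation vector (axis times angle).
In Python, from cell import ctrl, cams, order gives the robot as it stands. The module is installed in compiled form; this text tells all that it offers.
- The arm moves only by the tool play_rows, never from a script. Its argument "motion" is a list of rows, each an object of numbers: "tx", "ty", "tz": the shift along the world's x, y, z in m; "wx", "wy", "wz": the turn, a rotation vector about the world's x, y, z in rad; "jaw": the opening, from 0 (shut) to 1 (fully open). A call has 1 to 10 rows; each row is the pose to reach, as a shift and turn from the pose commanded when the call began; what a row does not reach only later rows make up. A row lasts 1/10 s, in which the tool goes at most 50 mm and 8.59 degrees, less where a joint would pass 70% of its speed; a pose out of reach is approached as far as the arm can. A call with a gripper value outside its range is refused whole. The fingers move at their own pace and stop on an object; "squeeze" is the grip in N (left out, the last holds). Time passes only in rows, so rows that repeat a pose let the fingers close. It gives the time, the measured TCP pose, the force and the opening at its end, in the units of the state.
- ctrl.get_obs(): the state, without advancing time (a new reading comes with each control period).
- cams.grab_frame(name): name is "scene" or "top" or "wrist"; returns the picture (400x640x3 uint8, red, green, blue); there is no depth.
- cams.camera_info(name): a dict with "vertical_fov" (degrees; the focal length in pixels is half the picture's height over the tangent of half this angle, whatever the lens; pixels are square), "cx", "cy" (the principal point, pixels), "xyz" and "attitude" of the camera in the world; the wrist camera has in their place "T_tool_cam" (4x4, takes a point from camera to tool coordinates, whose origin is the TCP and whose axes are the tool frame's). Camera axes: x right, y down, z forward; pixel columns grow to the right and rows downward; lengths in m; the calibration is good to about 2 mm. A picture is of the moment at which its call begins: read the wrist's pose just before it. camera_info takes no time and is no camera call.
- order.close_job(): hands the job in, once; it reports no verdict.
The state is a dict: "time_s": time; "q": joint angles; "qd": joint speeds; "tau": joint torques, N m; "tcp_pos": TCP position; "ee_rot": TCP orientation; "ft_force": force on the tool from outside, world axes, zero at the start; "torque": the same for the moment, N m; "opening": finger opening in m.
Only numpy, scipy, OpenCV 4.12 (cv2) and the standard library are available. Lean on these libraries where they do the work, as an engineer would, in place of code of your own. Each camera call takes 0.05 s, during which the arm holds its last target.

### The job

Zero the bench dosing pump: lift its flip cover by the bar handle until the stay inside drops into its pocket, ease the cover back so that it stands propped on the stay, and let go without letting it slam. Then turn the stroke knob beneath it clockwise (seen from above) until it is snug against the zero stop, which you can only find by feel, without forcing it. Leave the cover propped open and the knob against its stop, and do not disturb the bottle, beaker and calculator standing around the pump.

Things in the scene. Friction and masses are not known exactly. Their poses are not given: they have to be found in the camera images.
- pump: Bench dosing pump, fixed: grey housing 270 x 200 mm. Origin at bench level; x to its rear (handle at the front), y to its left, z up. A recess on top (x -92..70, y -80..80 mm, floor at 65, rim at 109 mm) holds the knob. Behind it the housing is 136 mm high. The pump head sticks out on the right to y -152 mm at x -77..7, 119 mm high.
- cover (a joint): Angle of the flip cover (rad), clear pane in a grey frame, 190 mm wide, about 0.26 kg: 0 shut, grows as it opens upward, ends at 1.50. Hinge axis along the pump's y at pump x +80 mm, 112 mm above the bench. It falls shut by itself; the stay's foot drops into its pocket at about 1.42 (not before), and the cover let down again rests on the stay at about 1.33.
- cover_handle (a point): Middle of the handle on the cover's front edge, 215 mm from the hinge axis: a round steel bar 10 mm thick, 80 mm clear between its arms, parallel to the pump's y, 35 mm clear of the cover's edge and 30 mm before the pump's front face when shut, nothing below it. It can turn in the fingers as the cover swings.
- stay_foot (a point): Smooth round foot (6 mm) of the 95 mm steel wire stay that hangs from the cover's underside at the left. It slides to the rear along the rail as the cover rises. Set, it lies in the pocket about 92 mm above the bench, 3 mm behind the rail's edge.
- rail_edge (a point): Edge of the stay's rail, at its upper level, 96 mm above the bench, on the recess' left wall (rail at pump y 64..80 mm); axes as the pump's. Before it (-x) the rail runs at this level, behind it (+x) is the pocket, 7 mm lower.
- stroke_knob: Round fluted black stroke knob, 40 mm across, top 34 mm above the recess floor, vertical axis. Origin on the axis at the recess floor. Clockwise from above runs it to the zero stop; running friction about 0.06 Nm. The stop lies 0.5 to 1.3 rad on from where the knob starts, unseen, different each time (the scale's ticks are only rough).
- knob_grip (a point): On the knob's axis, 22 mm above the recess floor: the height to grip the knob's sides with the fingers clear of the floor. Free round the knob's edge, inside the recess: 48 mm to the right, 56 mm to the left (rail), 34 mm in front. The propped cover leans over the recess' rear: its handle then stands 67 mm behind the knob's axis, 321 mm above the bench.
- gear_case: Gear case under the panel, on the knob's axis, with the hidden zero stop: a sprung dog, 17 mm from the axis. From first touch the torque on the knob grows by 0.8 Nm per rad over the running friction. Snug: 0.085 Nm over friction (0.11 rad past touch, 5 N at the dog). Forced: over 0.34 Nm (0.42 rad, 20 N). Let go, the knob stays against the stop by friction.
- dropper_bottle: Bystander: amber dropper bottle, 42 mm across, 106 mm high, origin under its centre.
- beaker: Bystander: open glass beaker, 68 mm across, 90 mm high, origin under its centre.
- calculator: Bystander: flat grey calculator 140 x 85 x 15 mm, origin under its centre.

How it is judged:
On the way, in this order (a step that is already met when the one before it is completed fails the run):
1. the cover stands propped on its stay, let go: between 1.28 and 1.40 rad, the stay's foot in the pocket behind the rail's edge, the fingers off the cover (value of joint cover between 1.28 and 1.4 rad and x of stay_foot in the frame of rail_edge above 0 m and z of stay_foot in the frame of rail_edge below -0.001 m and contact force between the fingers and cover below 0.05 N), for 0.2 s.
2. the stroke knob is turned clockwise until it is snug against the zero stop (5 N or more at the dog) (contact force between stroke_knob and gear_case above 5 N), for 0.1 s.
At the end, for the whole second after the job is handed in: The cover stands propped on its stay (1.28 to 1.40 rad, the foot in the pocket behind the rail's edge) and the released knob still bears on the zero stop (more than 0.5 N at the dog) (value of joint cover between 1.28 and 1.4 rad and x of stay_foot in the frame of rail_edge above 0 m and z of stay_foot in the frame of rail_edge below -0.001 m and contact force between stroke_knob and gear_case above 0.5 N); the robot touches nothing.
It fails at once if the knob is forced against the zero stop (over 20 N at the dog) (contact force between stroke_knob and gear_case above 20 N).
It fails at once if the cover is let fall and slams (closing faster than 4 rad/s) (velocity of joint cover below -4 rad/s).
It fails at once if a bystander is pushed more than 30 mm or tipped (distance of any of dropper_bottle, beaker, calculator from where it was at the start of the episode above 0.03 m or angle between any of dropper_bottle, beaker's own z axis and vertical above 0.5 rad).
It also fails if it takes over 72 s, if anything falls off the work surface, if the arm or the gripper's body presses on something with over 40 N, if the wrist force passes 120 N, or if a joint passes its speed limit or range.

## Working session

There is one attempt and no reset: what is moved stays moved. The work goes in short steps, Python scripts to look and compute and a tool call to move; the robot and the scene stay as the last step left them, time stands still between calls to the robot, and variables do not carry over. Pictures are saved under pics/ and viewed, and the job is handed in when it is done.

Besides the shell and the picture viewer there is one more tool, called after "Call:" as name([rows], argument=value, ...), one row to a line, values as JSON. play_rows: Moves the arm, as the interface text tells. Its arguments: {"type":"object","properties":{"motion":{"type":"array","items":{"type":"object","properties":{"tx":{"type":"number"},"ty":{"type":"number"},"tz":{"type":"number"},"wx":{"type":"number"},"wy":{"type":"number"},"wz":{"type":"number"},"jaw":{"type":"number"}}}},"squeeze":{"type":"number"}},"required":["motion"]}

```bash
mkdir -p pics; python3 - <<'E'
from cell import ctrl,cams,order
import cv2
o=ctrl.get_obs()
for k,v in o.items(): print(k,v)
for n in ["scene","top","wrist"]:
    print(n,cams.camera_info(n))
for n in ["scene","top","wrist"]:
    cv2.imwrite(f"pics/a_{n}.png",cams.grab_frame(n)[:,:,::-1])
E
```

```text
time_s 0.0
q [-1.40508703e+00  2.21232052e-01  1.52759724e+00 -2.70441126e-05
  1.39470721e+00 -1.26049996e-01]
qd [ 0.00112331 -0.00045954  0.00152541 -0.00060457 -0.00011209  0.00145518]
tau [ 2.55905097e-04 -4.96893704e+01 -3.89396346e+01 -2.66572952e-04
  1.09676967e-02  6.07162427e-07]
tcp_pos [ 0.17968182 -0.59793214  0.20340297]
ee_rot [ 2.06546177  0.30550771 -2.0655978 ]
ft_force [ 0.00431443  0.06443003 -0.08844794]
torque [-0.02821264  0.03318701 -0.0080473 ]
opening 0.08571832898337003
scene {'vertical_fov': 45.29966945584408, 'cx': 312.9973953684083, 'cy': 210.75672018169197, 'xyz': array([ 1.32967487, -0.46051823,  0.84137456]), 'attitude': array([-2.05510534, -1.00512452,  0.49096488])}
top {'vertical_fov': 43.29471450541112, 'cx': 322.1984151740314, 'cy': 199.09329230678813, 'xyz': array([0.34109728, 0.10178668, 1.23529888]), 'attitude': array([-2.13896727,  2.06261128, -0.22600958])}
wrist {'vertical_fov': 58.88823850118666, 'cx': 312.9351459704906, 'cy': 198.42705120223636, 'T_tool_cam': array([[ 6.61539191e-04, -3.09465036e-01,  9.50910592e-01,
        -1.71337401e-01],
       [ 9.99999772e-01,  7.55513231e-05, -6.71102576e-04,
        -6.05740223e-04],
       [ 1.35840229e-04,  9.50910819e-01,  3.09465015e-01,
        -7.89643862e-02],
       [ 0.00000000e+00,  0.00000000e+00,  0.00000000e+00,
         1.00000000e+00]])}
```

View pics/a_scene.png

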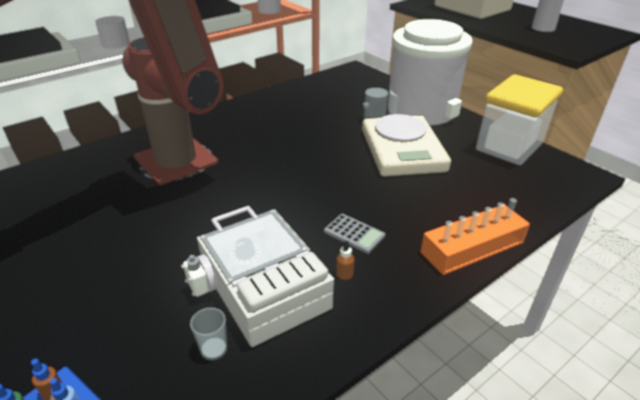

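View pics/a_top.png

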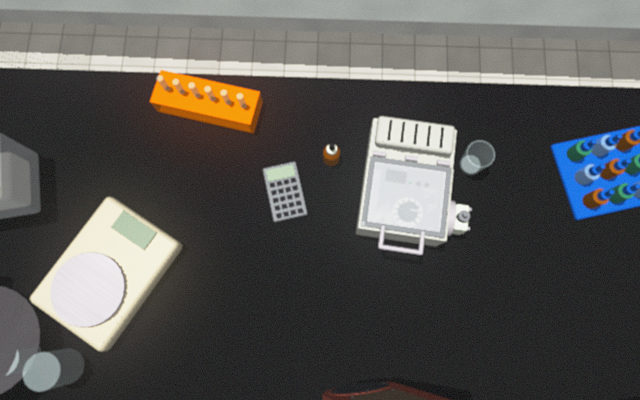

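View pics/a_wrist.png

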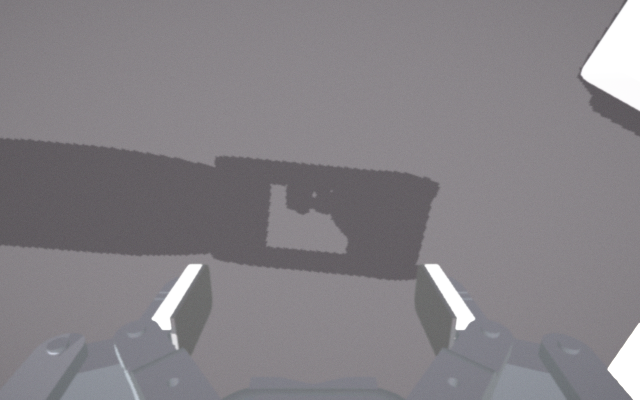

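```bash
cat > h.py <<'E'
import numpy as np, cv2
from scipy.spatial.transform import Rotation as R
from cell import ctrl,cams,order
def cam(n,obs=None):
    i=cams.camera_info(n); f=200/np.tan(np.radians(i['vertical_fov'])/2)
    if n=='wrist':
        o=obs or ctrl.get_obs(); T=np.eye(4);T[:3,:3]=R.from_rotvec(o['ee_rot']).as_matrix();T[:3,3]=o['tcp_pos']
        T=T@i['T_tool_cam']; return T[:3,:3],T[:3,3],f,i['cx'],i['cy']
    return R.from_rotvec(i['attitude']).as_matrix(),np.array(i['xyz']),f,i['cx'],i['cy']
def ray(c,u,v):
    M,p,f,cx,cy=c; d=M@np.array([(u-cx)/f,(v-cy)/f,1]); return p,d
def onz(c,u,v,z):
    p,d=ray(c,u,v); return p+d*(z-p[2])/d[2]
def proj(c,X):
    M,p,f,cx,cy=c; q=M.T@(np.asarray(X)-p); return f*q[0]/q[2]+cx,f*q[1]/q[2]+cy
def tri(c1,a,c2,b):
    p1,d1=ray(c1,*a);p2,d2=ray(c2,*b);d1/=np.linalg.norm(d1);d2/=np.linalg.norm(d2)
    s=np.linalg.lstsq(np.c_[d1,-d2],p2-p1,rcond=None)[0]; A=p1+s[0]*d1;B=p2+s[1]*d2
    return (A+B)/2,np.linalg.norm(A-B)
E
python3 - <<'E'
from h import *
im=cv2.imread('pics/a_top.png')[100:270,320:520]
cv2.imwrite('pics/a_topz.png',cv2.resize(im,None,fx=3.5,fy=3.5,interpolation=cv2.INTER_CUBIC))
im=cv2.imread('pics/a_scene.png')[195:365,170:400]
cv2.imwrite('pics/a_scenez.png',cv2.resize(im,None,fx=3.4,fy=3.4,interpolation=cv2.INTER_CUBIC))
E
```

```text
(no output)
```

View pics/a_topz.png

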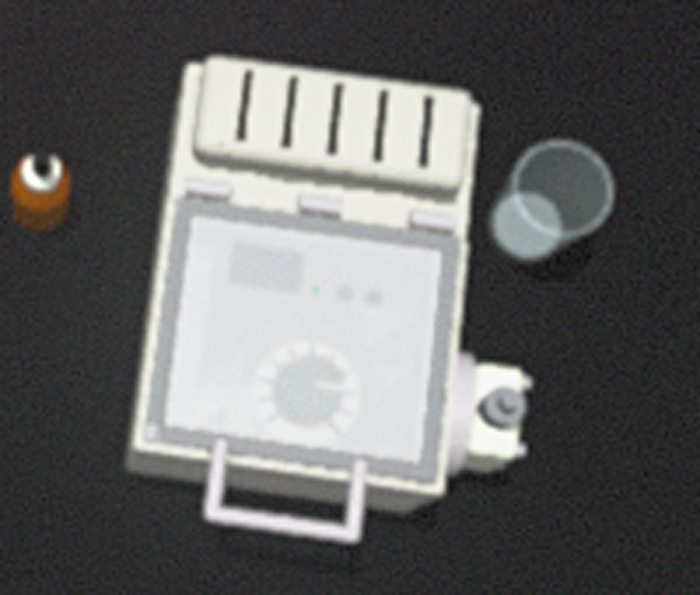

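View pics/a_scenez.png

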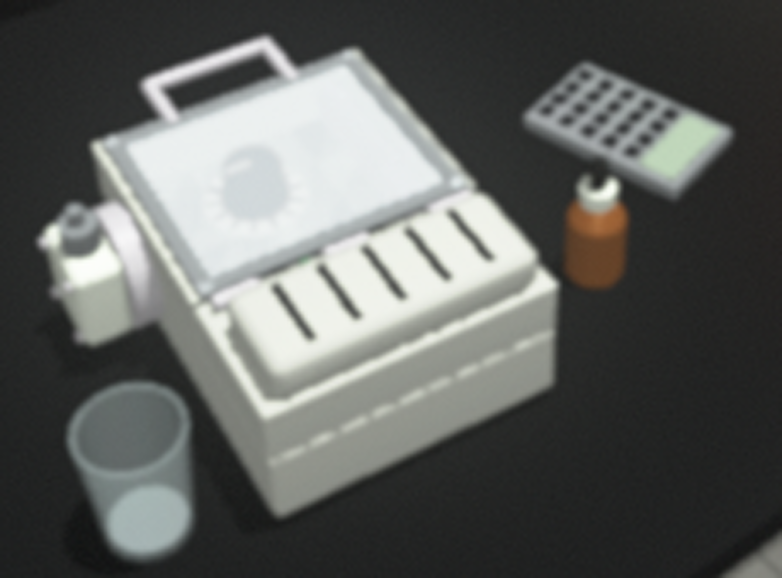

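```bash
python3 - <<'E'
from h import *
t=cam('top');s=cam('scene')
T=lambda x,y:(320+(x+.5)/3.5-.5,100+(y+.5)/3.5-.5)
S=lambda x,y:(170+(x+.5)/3.4-.5,195+(y+.5)/3.4-.5)
L,_=tri(t,T(212,516),s,S(267,44));print(L,_)
Rr,_=tri(t,T(357,536),s,S(148,84));print(Rr,_)
print(tri(t,T(12+300-3,389),s,S(255,180)))
for z in(.112,.117):
  a=onz(t,*T(212,516),z);b=onz(t,*T(357,536),z);print(a,b,np.linalg.norm(a-b),np.arctan2(*(a-b)[:2][::-1])-np.pi/2)
# frame corners at z .115
c=[onz(t,*T(*p),.116) for p in [(180,203),(466,238),(436,478),(146,442)]]
print(np.round(c,4)); d=lambda i,j:np.linalg.norm(c[i]-c[j])
print(d(0,1),d(1,2),d(2,3),d(3,0))
for i,j in((0,1),(3,2)): v=c[i]-c[j];print('y-dir yaw',np.arctan2(-v[0],v[1]))
for i,j in((0,3),(1,2)): v=c[i]-c[j];print('x-dir yaw',np.arctan2(v[1],v[0]))
# knob centre top at 99mm through pane
print('knob',onz(t,*T(309,389),.099))
print('bottle',onz(t,*T(41,172),.1)); print('beaker',onz(t,*T(563,189),.09)); print('calc',onz(t,284,191,.015))
E
```

```text
[ 0.48940905 -0.01786487  0.11121982] 0.0029134565372449855
[ 0.47964989 -0.10973058  0.11377809] 0.003163735103340618
(array([ 0.58019452, -0.08552645,  0.08147386]), np.float64(0.001024970291856009))
[ 0.48860229 -0.01905685  0.112     ] [ 0.47916206 -0.11149492  0.112     ] 0.09291886484364492 -0.1017721224680801
[ 0.48794572 -0.01851895  0.117     ] [ 0.47854751 -0.11054557  0.117     ] 0.09250526670575472 -0.10177212246808054
[[ 0.6955  0.0049  0.116 ]
 [ 0.6781 -0.1838  0.116 ]
 [ 0.5177 -0.1614  0.116 ]
 [ 0.5343  0.0243  0.116 ]]
0.18953080876080108 0.16200181096991334 0.1864615654231132 0.16236690433749468
y-dir yaw -0.09178856526264406
y-dir yaw -0.08921581759832198
x-dir yaw -0.11952015001862373
x-dir yaw -0.13854566363987839
knob [ 0.57632399 -0.08312647  0.099     ]
bottle [0.71905621 0.09761206 0.1       ]
beaker [ 0.72291621 -0.25687362  0.09      ]
calc [0.63289688 0.21162118 0.015     ]
```

```bash
python3 - <<'E'
from h import *
o=ctrl.get_obs();print(o['time_s'],np.round(R.from_rotvec(o['ee_rot']).as_matrix(),3))
E
```

```text
0.15 [[-0.     0.288 -0.958]
 [ 0.002 -0.958 -0.288]
 [-1.    -0.002 -0.   ]]
```

Call:
play_rows([
  {"tx":0.023,"ty":0.045,"wz":0.1},
  {"tx":0.046,"ty":0.08,"wz":0.2},
  {"tx":0.07,"ty":0.12,"wz":0.3},
  {"tx":0.093,"ty":0.16,"wz":0.4},
  {"tx":0.116,"ty":0.2,"wz":0.5},
  {"tx":0.14,"ty":0.24,"wz":0.6},
  {"tx":0.163,"ty":0.28,"wz":0.7},
  {"tx":0.186,"ty":0.32,"wz":0.8},
  {"tx":0.21,"ty":0.36,"wz":0.9},
  {"tx":0.233,"ty":0.4,"wz":1.0},
])

```text
validation failed for argument at $.mo...
```

Call:
play_rows([
  {"tx":0.023,"ty":0.045,"wz":0.06},
  {"tx":0.046,"ty":0.09,"wz":0.12},
  {"tx":0.071,"ty":0.133,"wz":0.174},
  {"tx":0.071,"ty":0.133,"wz":0.174},
  {"tx":0.071,"ty":0.133,"wz":0.174},
])

```text
validation failed for argument at $.mo...
```

```bash
python3 - <<'E'
from h import *
o=ctrl.get_obs();M=R.from_rotvec(o['ee_rot']).as_matrix()
print(o['time_s'],o['tcp_pos'],o['q'],np.round(M,3),o['ft_force'],o['torque'])
np.savez('w1.npz',tcp_pos=o['tcp_pos'],ee_rot=o['ee_rot'])
cv2.imwrite('pics/b_wrist.png',cams.grab_frame('wrist')[:,:,::-1])
cv2.imwrite('pics/b_scene.png',cams.grab_frame('scene')[:,:,::-1])
E
```

```text
0.15 [ 0.17968548 -0.59808415  0.20361948] [-1.40512345e+00  2.21092125e-01  1.52735186e+00 -2.39654686e-05
  1.39468591e+00 -1.26079154e-01] [[-0.     0.288 -0.958]
 [ 0.002 -0.958 -0.288]
 [-1.    -0.002 -0.   ]] [-0.39627851  0.22411852  0.23175078] [0.03372316 0.07349404 0.01090518]
```

View pics/b_wrist.png

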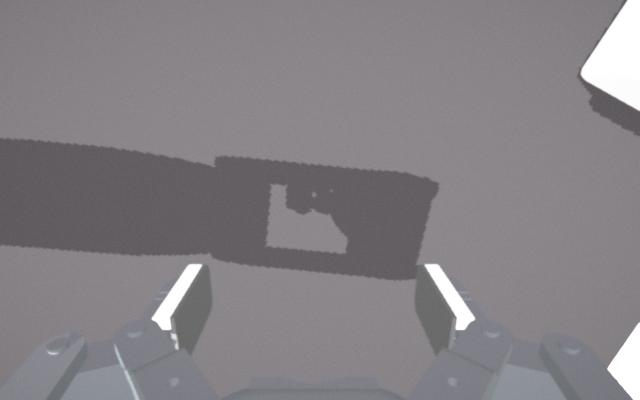

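View pics/b_scene.png

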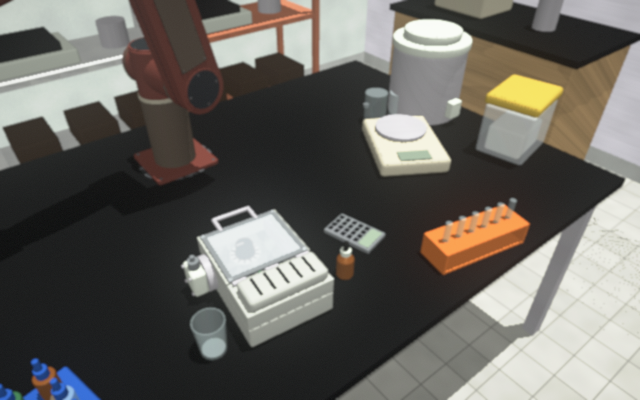

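Rows were refused (no motion); probably every field must be given.

Call:
play_rows([
  {"tx":0.023,"ty":0.04,"tz":0,"wx":0,"wy":0,"wz":0.1,"jaw":1},
  {"tx":0.046,"ty":0.08,"tz":0,"wx":0,"wy":0,"wz":0.2,"jaw":1},
  {"tx":0.07,"ty":0.12,"tz":0,"wx":0,"wy":0,"wz":0.3,"jaw":1},
  {"tx":0.093,"ty":0.16,"tz":0,"wx":0,"wy":0,"wz":0.4,"jaw":1},
  {"tx":0.116,"ty":0.2,"tz":0,"wx":0,"wy":0,"wz":0.5,"jaw":1},
  {"tx":0.14,"ty":0.24,"tz":0,"wx":0,"wy":0,"wz":0.6,"jaw":1},
  {"tx":0.163,"ty":0.28,"tz":0,"wx":0,"wy":0,"wz":0.7,"jaw":1},
  {"tx":0.186,"ty":0.32,"tz":0,"wx":0,"wy":0,"wz":0.8,"jaw":1},
  {"tx":0.21,"ty":0.36,"tz":0,"wx":0,"wy":0,"wz":0.9,"jaw":1},
  {"tx":0.233,"ty":0.4,"tz":0,"wx":0,"wy":0,"wz":1.0,"jaw":1},
])

```text
time_s: 1.25
tcp_pos: [0.4135, -0.1969, 0.2047]
ee_rot: [1.409, 1.065, -1.408]
ft_force: [-0.1, 0.5, 0.5]
opening: 0.0852
```

Call:
play_rows([
  {"tx":0.023,"ty":0.04,"tz":0,"wx":0,"wy":0,"wz":0.06,"jaw":1},
  {"tx":0.046,"ty":0.08,"tz":0,"wx":0,"wy":0,"wz":0.12,"jaw":1},
  {"tx":0.065,"ty":0.12,"tz":0,"wx":0,"wy":0,"wz":0.174,"jaw":1},
  {"tx":0.071,"ty":0.133,"tz":0,"wx":0,"wy":0,"wz":0.174,"jaw":1},
  {"tx":0.071,"ty":0.133,"tz":0,"wx":0,"wy":0,"wz":0.174,"jaw":1},
  {"tx":0.071,"ty":0.133,"tz":0,"wx":0,"wy":0,"wz":0.174,"jaw":1},
])

```text
time_s: 1.85
tcp_pos: [0.4835, -0.0661, 0.2043]
ee_rot: [1.285, 1.158, -1.287]
ft_force: [0.4, 0.3, -0.4]
opening: 0.0853
```

```bash
python3 - <<'E'
from h import *
o=ctrl.get_obs();M=R.from_rotvec(o['ee_rot']).as_matrix()
print(o['time_s'],o['tcp_pos'],o['q'],np.round(M,3),o['ft_force'],o['torque'])
np.savez('w1.npz',tcp_pos=o['tcp_pos'],ee_rot=o['ee_rot'])
cv2.imwrite('pics/b_wrist.png',cams.grab_frame('wrist')[:,:,::-1])
E
```

```text
1.85 [ 0.48345222 -0.06613935  0.20434247] [-2.97179812e-01 -1.12297107e-01  1.87341560e+00 -7.71855882e-04
  1.38087706e+00 -1.92064939e-01] [[-0.001  0.994 -0.105]
 [-0.001 -0.105 -0.994]
 [-1.    -0.001  0.001]] [ 0.44192727  0.275417   -0.35680716] [-0.00459485 -0.01455363  0.02971803]
```

View pics/b_wrist.png

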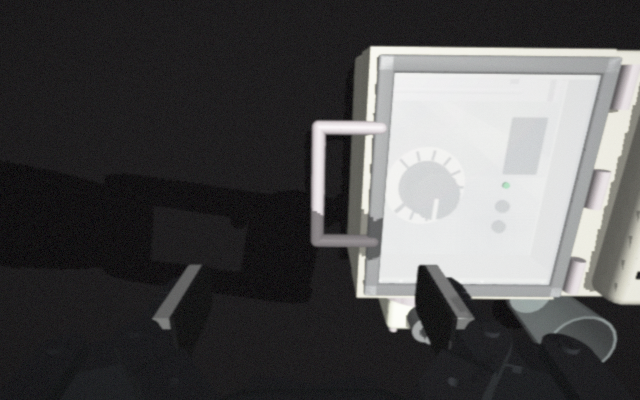

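```bash
python3 - <<'E'
from h import *
d=np.load('w1.npz');c=cam('wrist',dict(d))
im=cv2.imread('pics/b_wrist.png')
g=im.astype(int).sum(2)
for v in range(125,245,12):
    r=g[v,290:350]; w=np.clip(r-150,0,None); print(v,(np.arange(290,350)[:]*w).sum()/w.sum(), np.where(w>0)[0][[0,-1]]+290)
for z in (.112,.114):
  a=onz(c,319.5,126,z);b=onz(c,317,241,z);m=(a+b)/2;v=a-b
  print(z,a,b,m,np.linalg.norm(v),np.arctan2(-v[0],v[1]))
p=[onz(c,*q,.117) for q in [(380,57),(618,58),(563,292),(369,292)]]
print(np.round(p,4))
for i,j in((0,3),(1,2)): v=p[i]-p[j];print('yaw',np.arctan2(-v[0],v[1]),np.linalg.norm(v))
for i,j in((1,0),(2,3)): v=p[i]-p[j];print('yaw',np.arctan2(v[1],v[0]),np.linalg.norm(v))
print('knob',onz(c,429,190,.099))
print('edge mid',(p[0]+p[3])/2)
E
```

```text
125 331.0818772563177 [311 349]
137 318.39445370510686 [311 326]
149 318.11733128834356 [311 325]
161 317.9749226006192 [311 325]
173 317.82608695652175 [311 325]
185 317.7110974295829 [310 349]
197 317.73276542041333 [310 349]
209 318.0645843500895 [311 349]
221 318.9378964941569 [311 349]
233 320.0768053855569 [310 349]
0.112 [ 0.4927452  -0.01688794  0.112     ] [ 0.48155948 -0.10856324  0.112     ] [ 0.48715234 -0.06272559  0.112     ] 0.09235518570790896 -0.12141436792078439
0.114 [ 0.49273418 -0.01665841  0.114     ] [ 0.48163332 -0.10763821  0.114     ] [ 0.48718375 -0.06214831  0.114     ] 0.09165453778443415 -0.12141436792078464
[[ 0.5382  0.0254  0.117 ]
 [ 0.699   0.0078  0.117 ]
 [ 0.6823 -0.1745  0.117 ]
 [ 0.5204 -0.1574  0.117 ]]
yaw -0.09680608977673957 0.18367602625756904
yaw -0.0909212542622344 0.18296873022580734
yaw -0.109063797440681 0.16174399983744697
yaw -0.10461938106987788 0.16281355318208413
knob [ 0.57642029 -0.07888187  0.099     ]
edge mid [ 0.52929632 -0.06604071  0.117     ]
```

Call:
play_rows([
  {"tx":0.0025,"ty":0.003,"tz":0,"wx":0,"wy":0,"wz":0,"jaw":0.38},
  {"tx":0.0025,"ty":0.003,"tz":0,"wx":0,"wy":0,"wz":0,"jaw":0.38},
  {"tx":0.0025,"ty":0.003,"tz":0,"wx":0,"wy":0,"wz":0,"jaw":0.38},
  {"tx":0.0025,"ty":0.003,"tz":-0.02,"wx":0,"wy":0,"wz":0,"jaw":0.38},
  {"tx":0.0025,"ty":0.003,"tz":-0.04,"wx":0,"wy":0,"wz":0,"jaw":0.38},
  {"tx":0.0025,"ty":0.003,"tz":-0.06,"wx":0,"wy":0,"wz":0,"jaw":0.38},
  {"tx":0.0025,"ty":0.003,"tz":-0.07,"wx":0,"wy":0,"wz":0,"jaw":0.38},
  {"tx":0.0025,"ty":0.003,"tz":-0.07,"wx":0,"wy":0,"wz":0,"jaw":0.38},
], squeeze=20)

```text
time_s: 2.7
tcp_pos: [0.485, -0.0625, 0.133]
ee_rot: [1.286, 1.16, -1.289]
ft_force: [0.1, -0.2, 1.3]
opening: 0.0322
```

```bash
python3 - <<'E'
from h import *
o=ctrl.get_obs();print(o['tcp_pos'],o['opening'],o['ft_force'])
np.savez('w2.npz',tcp_pos=o['tcp_pos'],ee_rot=o['ee_rot'])
cv2.imwrite('pics/c_wrist.png',cams.grab_frame('wrist')[:,:,::-1])
E
```

```text
[ 0.48502391 -0.06250522  0.13296258] 0.03223789910654755 [ 0.07195158 -0.16534998  1.332717  ]
```

View pics/c_wrist.png

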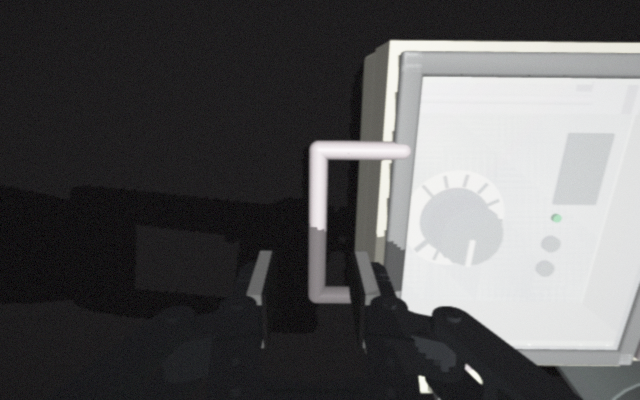

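```bash
python3 - <<'E'
from h import *
d=np.load('w2.npz');c=cam('wrist',dict(d))
a=onz(c,319,150,.112);b=onz(c,317.5,295,.112);print(a,b,(a+b)/2)
print(proj(c,[.485,-.0625,.133]),'knob',onz(c,461,227,.099))
E
```

```text
[ 0.49233972 -0.01787704  0.112     ] [ 0.4822516  -0.10868994  0.112     ] [ 0.48729566 -0.06328349  0.112     ]
(np.float64(314.1605844118524), np.float64(241.7936729256343)) knob [ 0.57563058 -0.07769059  0.099     ]
```

Bar at x≈0.487, tool at 0.485: shift 2 mm, go down 40 mm, close gently.

Call:
play_rows([
  {"tx":0.002,"ty":0,"tz":-0.02,"wx":0,"wy":0,"wz":0,"jaw":0.38},
  {"tx":0.002,"ty":0,"tz":-0.04,"wx":0,"wy":0,"wz":0,"jaw":0.38},
  {"tx":0.002,"ty":0,"tz":-0.04,"wx":0,"wy":0,"wz":0,"jaw":0.38},
  {"tx":0.002,"ty":0,"tz":-0.04,"wx":0,"wy":0,"wz":0,"jaw":0.05},
  {"tx":0.002,"ty":0,"tz":-0.04,"wx":0,"wy":0,"wz":0,"jaw":0.05},
  {"tx":0.002,"ty":0,"tz":-0.04,"wx":0,"wy":0,"wz":0,"jaw":0.05},
  {"tx":0.002,"ty":0,"tz":-0.04,"wx":0,"wy":0,"wz":0,"jaw":0.05},
  {"tx":0.002,"ty":0,"tz":-0.04,"wx":0,"wy":0,"wz":0,"jaw":0.05},
], squeeze=25)

```text
time_s: 3.55
tcp_pos: [0.4886, -0.0627, 0.095]
ee_rot: [1.286, 1.157, -1.286]
ft_force: [0.8, 0.2, -0.0]
opening: 0.0044
```

```bash
python3 - <<'E'
from h import *
o=ctrl.get_obs();print(o['time_s'],o['tcp_pos'],o['opening'],o['ft_force'],o['torque'])
cv2.imwrite('pics/d_wrist.png',cams.grab_frame('wrist')[:,:,::-1])
E
```

```text
3.55 [ 0.4886218  -0.06266786  0.09504329] 0.004354840566222037 [ 0.76183235  0.15251037 -0.01978355] [-0.00505128  0.02633007 -0.00384396]
```

View pics/d_wrist.png

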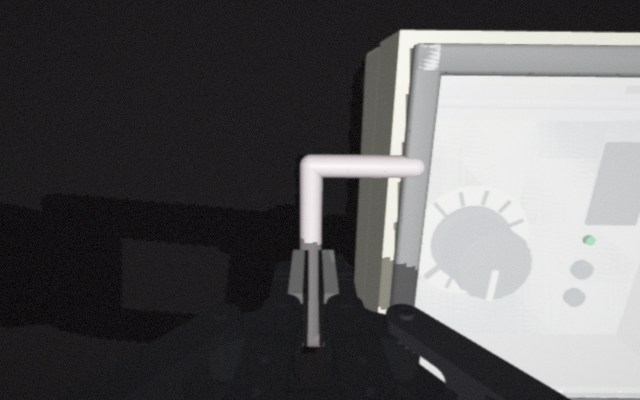

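```bash
python3 - <<'E'
from h import *
im=cv2.imread('pics/d_wrist.png')[130:390,230:430]
im=np.clip(im.astype(float)*2.2,0,255).astype('u1')
cv2.imwrite('pics/d_z.png',cv2.resize(im,None,fx=2.3*1.3,fy=2.3,interpolation=cv2.INTER_CUBIC))
s=cams.grab_frame('scene')[:,:,::-1][150:330,130:330]
cv2.imwrite('pics/d_s.png',cv2.resize(s,None,fx=3.3,fy=3.3,interpolation=cv2.INTER_CUBIC))
E
```

```text
(no output)
```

View pics/d_z.png

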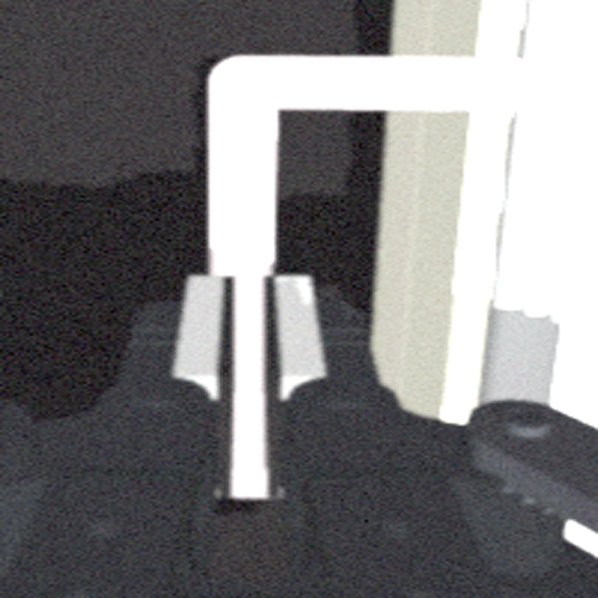

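View pics/d_s.png

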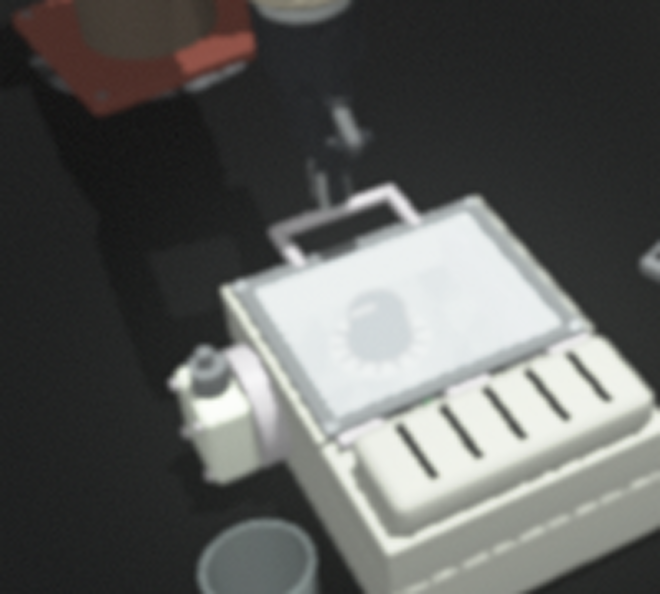

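```bash
python3 - <<'E'
import numpy as np
y=-.105
for t in np.r_[0,np.arange(.05,.55,.05),np.arange(.6,1.5,.1),1.33,1.42,1.44,1.46]:
    d=.215*(1-np.cos(t)); print(round(t,2),np.round([d*np.cos(y),d*np.sin(y),.215*np.sin(t)],4))
E
```

```text
0.0 [ 0. -0.  0.]
0.05 [ 0.0003 -0.      0.0107]
0.1 [ 0.0011 -0.0001  0.0215]
0.15 [ 0.0024 -0.0003  0.0321]
0.2 [ 0.0043 -0.0004  0.0427]
0.25 [ 0.0066 -0.0007  0.0532]
0.3 [ 0.0095 -0.001   0.0635]
0.35 [ 0.013  -0.0014  0.0737]
0.4 [ 0.0169 -0.0018  0.0837]
0.45 [ 0.0213 -0.0022  0.0935]
0.5 [ 0.0262 -0.0028  0.1031]
0.6 [ 0.0373 -0.0039  0.1214]
0.7 [ 0.0503 -0.0053  0.1385]
0.8 [ 0.0648 -0.0068  0.1542]
0.9 [ 0.0809 -0.0085  0.1684]
1.0 [ 0.0983 -0.0104  0.1809]
1.1 [ 0.1168 -0.0123  0.1916]
1.2 [ 0.1363 -0.0144  0.2004]
1.3 [ 0.1566 -0.0165  0.2072]
1.4 [ 0.1775 -0.0187  0.2119]
1.33 [ 0.1628 -0.0172  0.2088]
1.42 [ 0.1817 -0.0191  0.2126]
1.44 [ 0.1859 -0.0196  0.2132]
1.46 [ 0.1902 -0.02    0.2137]
```

Call:
play_rows([
  {"tx":0,"ty":0,"tz":0,"wx":0,"wy":0,"wz":0,"jaw":0},
  {"tx":0,"ty":0,"tz":0,"wx":0,"wy":0,"wz":0,"jaw":0},
  {"tx":0,"ty":0,"tz":0,"wx":0,"wy":0,"wz":0,"jaw":0},
], squeeze=25)

```text
time_s: 3.95
tcp_pos: [0.4882, -0.0626, 0.0944]
ee_rot: [1.286, 1.158, -1.286]
ft_force: [-0.1, 0.6, 0.7]
opening: 0.0001
```

```bash
python3 - <<'E'
from h import *
o=ctrl.get_obs();c=cam('wrist',o)
M=R.from_rotvec(o['ee_rot']).as_matrix()
g=cams.grab_frame('wrist')[:,:,::-1]
cv2.imwrite('pics/e_w.png',np.clip(g.astype(float)*1.8,0,255).astype('u1'))
print('bar -y corner',proj(c,[.482,-.1087,.112]),'+y',proj(c,[.4923,-.018,.112]))
for b in (0,.019,.03,.054):
  for w in (.011,-.011):
    print('finger back',b,'z off',w,proj(c,o['tcp_pos']+M@[-b,0,w]))
print(o['tcp_pos'],o['opening'])
E
```

```text
bar -y corner (np.float64(311.64439698147066), np.float64(337.35615042259536)) +y (np.float64(313.04642982441226), np.float64(166.45821511979426))
finger back 0 z off 0.011 (np.float64(314.1828190422273), np.float64(260.4034533382805))
finger back 0 z off -0.011 (np.float64(314.2231111878751), np.float64(222.44428112938414))
finger back 0.019 z off 0.011 (np.float64(314.3049734144623), np.float64(278.9050986277882))
finger back 0.019 z off -0.011 (np.float64(314.35464520257193), np.float64(237.57389116801687))
finger back 0.03 z off 0.011 (np.float64(314.388114387714), np.float64(291.49772849427234))
finger back 0.03 z off -0.011 (np.float64(314.4447540156106), np.float64(247.938595731036))
finger back 0.054 z off 0.011 (np.float64(314.61275497871605), np.float64(325.5220573521155))
finger back 0.054 z off -0.011 (np.float64(314.6906187389311), np.float64(276.2190172985604))
[ 0.48821574 -0.06255544  0.09442195] 0.00010224038380259577
```

View pics/e_w.png

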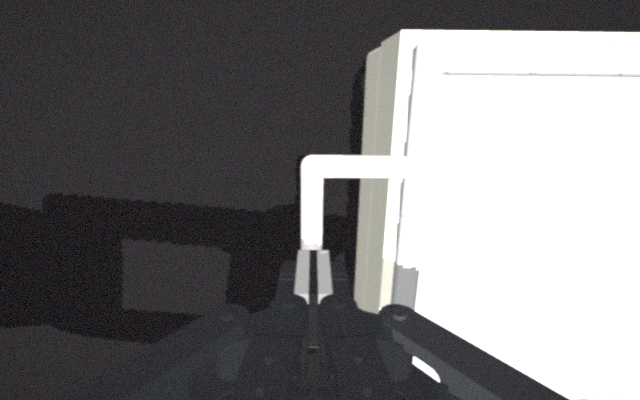

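Call:
play_rows([
  {"tx":0,"ty":0,"tz":0,"wx":0,"wy":0,"wz":0,"jaw":0.36},
  {"tx":0,"ty":0,"tz":0,"wx":0,"wy":0,"wz":0,"jaw":0.36},
  {"tx":0,"ty":0,"tz":0,"wx":0,"wy":0,"wz":0,"jaw":0.36},
], squeeze=25)

```text
time_s: 4.3
tcp_pos: [0.4882, -0.0626, 0.0944]
ee_rot: [1.286, 1.158, -1.286]
ft_force: [0.2, 0.2, -0.1]
opening: 0.0305
```

```bash
python3 - <<'E'
from h import *
o=ctrl.get_obs()
print(o['tcp_pos'],o['opening'],o['ft_force'])
g=cams.grab_frame('wrist')[:,:,::-1]
cv2.imwrite('pics/f_w.png',np.clip(g.astype(float)*1.8,0,255).astype('u1'))
s=cams.grab_frame('scene')[:,:,::-1][170:270,170:290]
cv2.imwrite('pics/f_s.png',np.clip(cv2.resize(s,None,fx=6,fy=6,interpolation=cv2.INTER_CUBIC)*1.5,0,255).astype('u1'))
E
```

```text
[ 0.48823707 -0.06255426  0.09444922] 0.030526912627546164 [ 0.1669312   0.17919413 -0.06025313]
```

View pics/f_w.png

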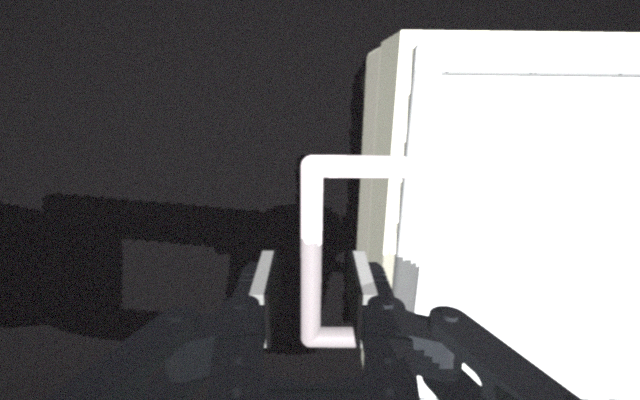

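View pics/f_s.png

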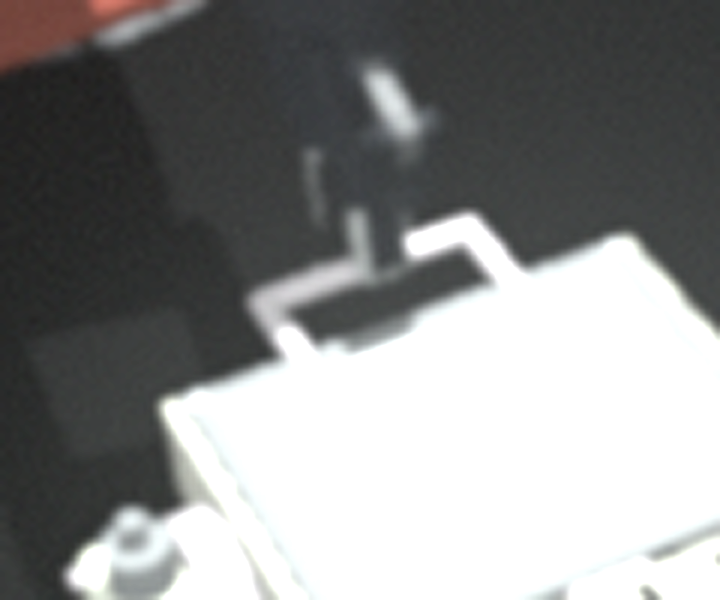

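```bash
python3 - <<'E'
from h import *
o=ctrl.get_obs();c=cam('scene')
for dx in (.015,.03):
  for z in (.094,.104,.114,.124):
    print(dx,z,proj(c,[.4882+dx,-.0626,z]))
print('bar',proj(c,[.487,-.063,.112]))
E
```

```text
0.015 0.094 (np.float64(235.48348850358093), np.float64(222.91251694540057))
0.015 0.104 (np.float64(235.0535880051222), np.float64(219.74230792416097))
0.015 0.114 (np.float64(234.6190672238369), np.float64(216.53802761817033))
0.015 0.124 (np.float64(234.17985127375158), np.float64(213.2991237968794))
0.03 0.094 (np.float64(238.6614898791296), np.float64(226.04476579137682))
0.03 0.104 (np.float64(238.24523641093748), np.float64(222.86579660464056))
0.03 0.114 (np.float64(237.8244729552934), np.float64(219.65238419463302))
0.03 0.124 (np.float64(237.39912581632137), np.float64(216.4039657386108))
bar (np.float64(231.16161678243333), np.float64(213.9354323377096))
```

Call:
play_rows([
  {"tx":-0.001,"ty":0,"tz":-0.01,"wx":0,"wy":0,"wz":0,"jaw":0.36},
  {"tx":-0.001,"ty":0,"tz":-0.022,"wx":0,"wy":0,"wz":0,"jaw":0.36},
  {"tx":-0.001,"ty":0,"tz":-0.022,"wx":0,"wy":0,"wz":0,"jaw":0.36},
  {"tx":-0.001,"ty":0,"tz":-0.022,"wx":0,"wy":0,"wz":0,"jaw":0},
  {"tx":-0.001,"ty":0,"tz":-0.022,"wx":0,"wy":0,"wz":0,"jaw":0},
  {"tx":-0.001,"ty":0,"tz":-0.022,"wx":0,"wy":0,"wz":0,"jaw":0},
  {"tx":-0.001,"ty":0,"tz":-0.022,"wx":0,"wy":0,"wz":0,"jaw":0},
], squeeze=25)

```text
time_s: 5.1
tcp_pos: [0.4873, -0.0625, 0.0725]
ee_rot: [1.286, 1.158, -1.286]
ft_force: [-1.0, -0.1, -1.1]
opening: 0.009
```

```bash
python3 - <<'E'
from h import *
o=ctrl.get_obs()
print(o['tcp_pos'],o['opening'],o['ft_force'])
g=cams.grab_frame('wrist')[:,:,::-1]
cv2.imwrite('pics/g_w.png',np.clip(g.astype(float)*1.8,0,255).astype('u1'))
s=cams.grab_frame('scene')[:,:,::-1][170:270,170:290]
cv2.imwrite('pics/g_s.png',np.clip(cv2.resize(s,None,fx=6,fy=6,interpolation=cv2.INTER_CUBIC)*1.5,0,255).astype('u1'))
E
```

```text
[ 0.48726052 -0.06252652  0.07254244] 0.008983566836966283 [-0.97866191 -0.08976893 -1.09591397]
```

View pics/g_w.png

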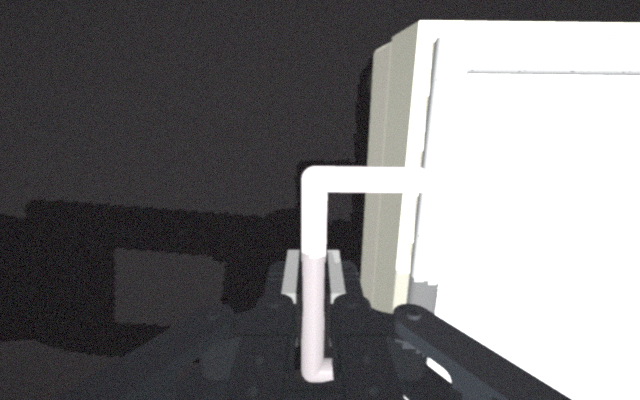

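View pics/g_s.png

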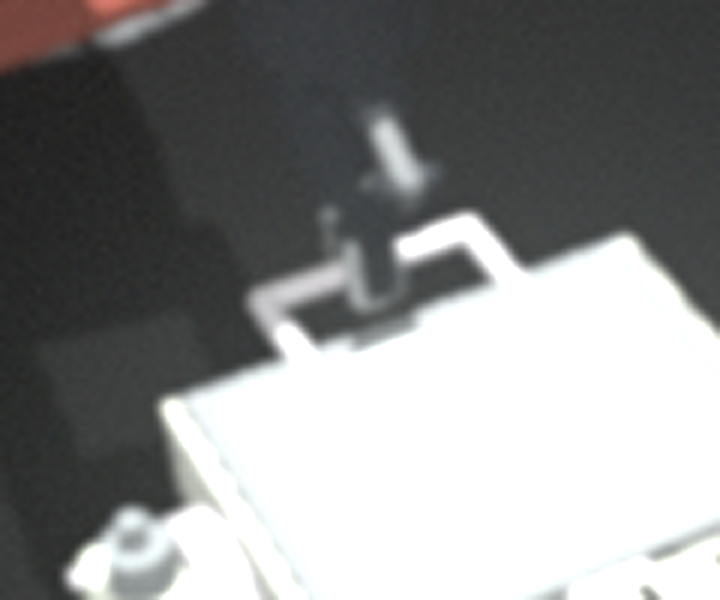

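Call:
play_rows([
  {"tx":0.0003,"ty":0,"tz":0.0107,"wx":0,"wy":0,"wz":0,"jaw":0},
  {"tx":0.0011,"ty":0,"tz":0.0215,"wx":0,"wy":0,"wz":0,"jaw":0},
  {"tx":0.0024,"ty":-0.0003,"tz":0.0321,"wx":0,"wy":0,"wz":0,"jaw":0},
  {"tx":0.0043,"ty":-0.0004,"tz":0.0427,"wx":0,"wy":0,"wz":0,"jaw":0},
  {"tx":0.0066,"ty":-0.0007,"tz":0.0532,"wx":0,"wy":0,"wz":0,"jaw":0},
  {"tx":0.0095,"ty":-0.001,"tz":0.0635,"wx":0,"wy":0,"wz":0,"jaw":0},
  {"tx":0.013,"ty":-0.0014,"tz":0.0737,"wx":0,"wy":0,"wz":0,"jaw":0},
  {"tx":0.0169,"ty":-0.0018,"tz":0.0837,"wx":0,"wy":0,"wz":0,"jaw":0},
])

```text
time_s: 6.0
tcp_pos: [0.5038, -0.0645, 0.1569]
ee_rot: [1.285, 1.159, -1.287]
ft_force: [-3.8, 0.0, 0.1]
opening: 0.009
```

```bash
python3 - <<'E'
from h import *
o=ctrl.get_obs()
print(o['tcp_pos'],o['opening'],o['ft_force'],o['torque'])
s=cams.grab_frame('scene')[:,:,::-1][130:290,130:350]
cv2.imwrite('pics/h_s.png',cv2.resize(s,None,fx=3.5,fy=3.5,interpolation=cv2.INTER_CUBIC))
E
```

```text
[ 0.5037813  -0.06445512  0.15689236] 0.008979601837527032 [-3.82928662  0.00822243  0.11228205] [-0.03179769  0.67456235 -0.08901983]
```

View pics/h_s.png

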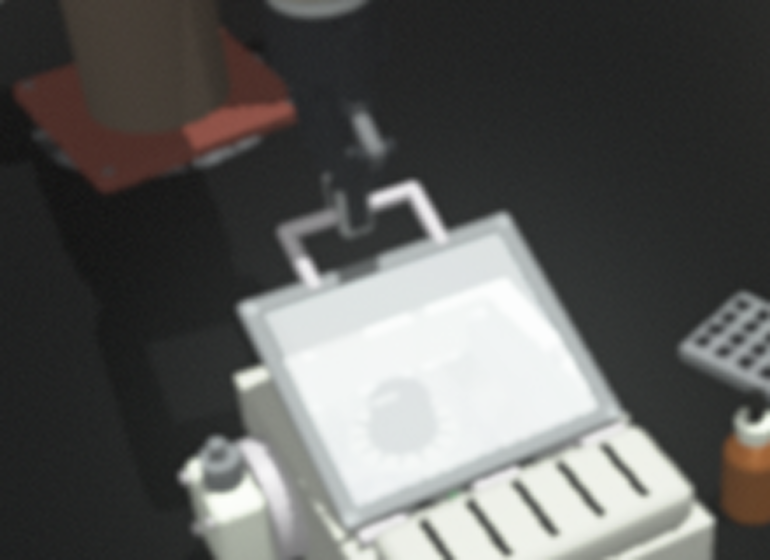

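Call:
play_rows([
  {"tx":0.004,"ty":-0.0004,"tz":0.0098,"wx":0,"wy":0,"wz":0,"jaw":0},
  {"tx":0.0085,"ty":-0.001,"tz":0.0194,"wx":0,"wy":0,"wz":0,"jaw":0},
  {"tx":0.0195,"ty":-0.0021,"tz":0.0377,"wx":0,"wy":0,"wz":0,"jaw":0},
  {"tx":0.0325,"ty":-0.0035,"tz":0.0548,"wx":0,"wy":0,"wz":0,"jaw":0},
  {"tx":0.047,"ty":-0.005,"tz":0.0705,"wx":0,"wy":0,"wz":0,"jaw":0},
  {"tx":0.063,"ty":-0.0067,"tz":0.0847,"wx":0,"wy":0,"wz":0,"jaw":0},
  {"tx":0.0805,"ty":-0.0086,"tz":0.0972,"wx":0,"wy":0,"wz":0,"jaw":0},
  {"tx":0.099,"ty":-0.0105,"tz":0.1079,"wx":0,"wy":0,"wz":0,"jaw":0},
  {"tx":0.1185,"ty":-0.0126,"tz":0.1167,"wx":0,"wy":0,"wz":0,"jaw":0},
  {"tx":0.1185,"ty":-0.0126,"tz":0.1167,"wx":0,"wy":0,"wz":0,"jaw":0},
])

```text
time_s: 7.05
tcp_pos: [0.6257, -0.0781, 0.2762]
ee_rot: [1.288, 1.152, -1.283]
ft_force: [-5.4, -1.7, 8.3]
opening: 0.0086
```

```bash
python3 - <<'E'
from h import *
o=ctrl.get_obs()
print(o['tcp_pos'],o['opening'],o['ft_force'],o['torque'],o['q'])
s=cams.grab_frame('scene')[:,:,::-1][100:300,130:350]
cv2.imwrite('pics/i_s.png',cv2.resize(s,None,fx=2.9,fy=2.9,interpolation=cv2.INTER_CUBIC))
E
```

```text
[ 0.62567542 -0.0781071   0.27616629] 0.008592604616728698 [-5.36081163 -1.70618424  8.30950547] [-0.4453755   0.70928467 -0.07020272] [-2.48850098e-01  1.93049963e-01  1.42496495e+00 -5.65609802e-04
  1.51787680e+00 -1.43437817e-01]
```

View pics/i_s.png

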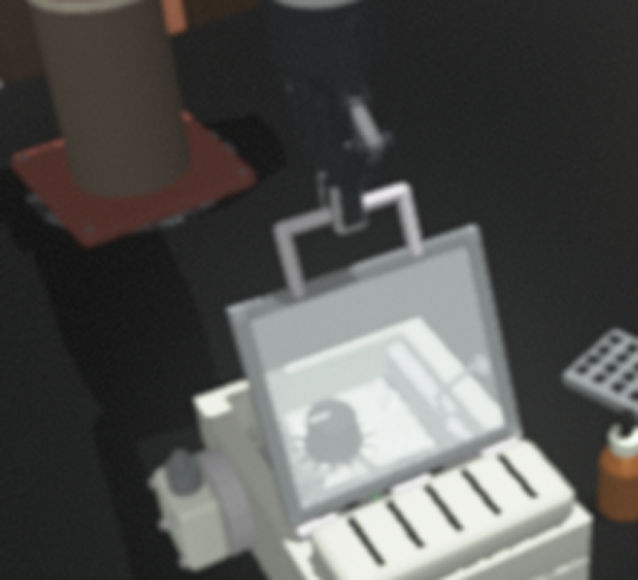

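Call:
play_rows([
  {"tx":0.01,"ty":-0.001,"tz":0.0055,"wx":0,"wy":0,"wz":0,"jaw":0},
  {"tx":0.02,"ty":-0.0021,"tz":0.009,"wx":0,"wy":0,"wz":0,"jaw":0},
  {"tx":0.03,"ty":-0.0032,"tz":0.0115,"wx":0,"wy":0,"wz":0,"jaw":0},
  {"tx":0.041,"ty":-0.0043,"tz":0.0135,"wx":0,"wy":0,"wz":0,"jaw":0},
  {"tx":0.046,"ty":-0.0048,"tz":0.0145,"wx":0,"wy":0,"wz":0,"jaw":0},
  {"tx":0.046,"ty":-0.0048,"tz":0.0145,"wx":0,"wy":0,"wz":0,"jaw":0},
])

```text
time_s: 7.7
tcp_pos: [0.6692, -0.0828, 0.288]
ee_rot: [1.286, 1.155, -1.286]
ft_force: [-2.0, -4.7, 2.6]
opening: 0.0088
```

```bash
python3 - <<'E'
from h import *
o=ctrl.get_obs()
print(o['tcp_pos'],o['opening'],o['ft_force'],o['torque'],o['q'])
s=cams.grab_frame('scene')[:,:,::-1][140:300,150:350]
cv2.imwrite('pics/j_s.png',cv2.resize(s,None,fx=3.7,fy=3.7,interpolation=cv2.INTER_CUBIC))
s=cams.grab_frame('top')[:,:,::-1]
cv2.imwrite('pics/j_t.png',cv2.resize(s[90:270,320:500],None,fx=3.3,fy=3.3,interpolation=cv2.INTER_CUBIC))
E
```

```text
[ 0.66916226 -0.08283534  0.28802514] 0.008841993663849471 [-1.97968281 -4.74546483  2.58301678] [-0.89678055  0.36797563 -0.10248118] [-2.39316992e-01  3.00501549e-01  1.27601289e+00 -1.26671202e-03
  1.56368735e+00 -1.33654732e-01]
```

View pics/j_s.png

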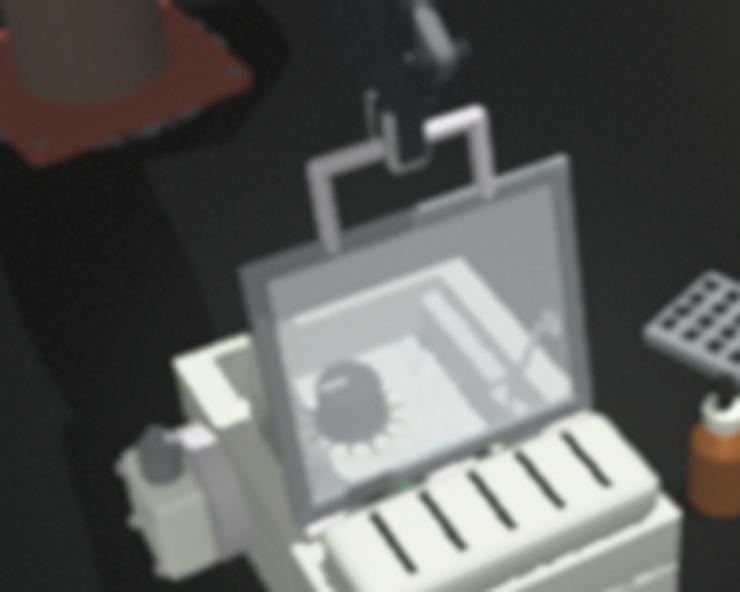

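View pics/j_t.png

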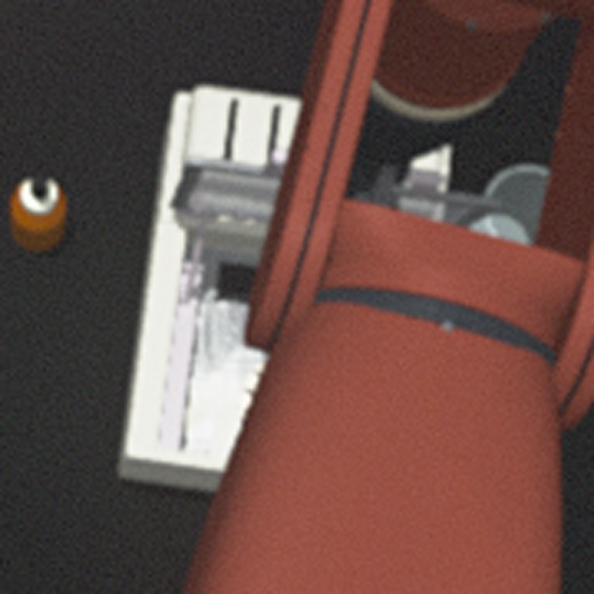

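Call:
play_rows([
  {"tx":0.004,"ty":-0.001,"tz":0.001,"wx":0,"wy":0,"wz":0,"jaw":0},
  {"tx":0.008,"ty":-0.002,"tz":0.001,"wx":0,"wy":0,"wz":0,"jaw":0},
  {"tx":0.008,"ty":-0.002,"tz":0.001,"wx":0,"wy":0,"wz":0,"jaw":0},
  {"tx":0.008,"ty":-0.002,"tz":0.001,"wx":0,"wy":0,"wz":0,"jaw":0},
])

```text
time_s: 8.2
tcp_pos: [0.6769, -0.0838, 0.2889]
ee_rot: [1.286, 1.157, -1.285]
ft_force: [-1.6, -3.0, 3.0]
opening: 0.009
```

```bash
python3 - <<'E'
from h import *
o=ctrl.get_obs()
print(o['tcp_pos'],o['opening'],o['ft_force'],o['torque'])
s=cams.grab_frame('scene')[:,:,::-1][180:280,230:330]
cv2.imwrite('pics/k_s.png',cv2.resize(s,None,fx=6,fy=6,interpolation=cv2.INTER_CUBIC))
s=cams.grab_frame('wrist')[:,:,::-1]
cv2.imwrite('pics/k_w.png',s)
E
```

```text
[ 0.67688192 -0.08376154  0.28894014] 0.008972004235720669 [-1.59382539 -2.9666481   2.95072535] [-0.49310862  0.36924404 -0.08315306]
```

View pics/k_s.png

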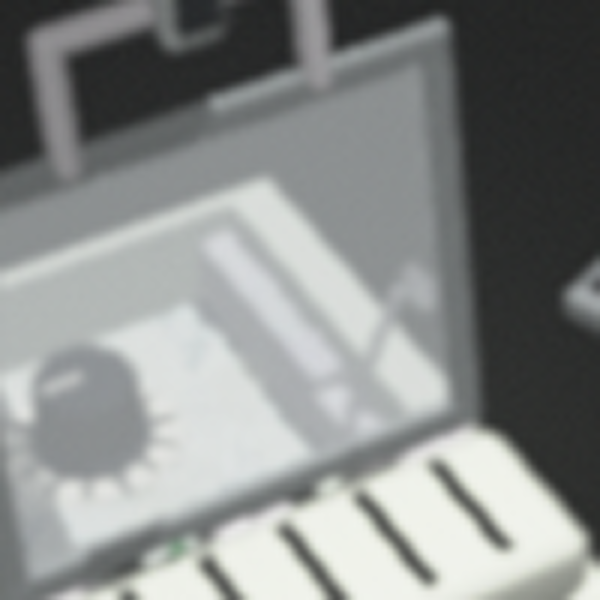

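View pics/k_w.png

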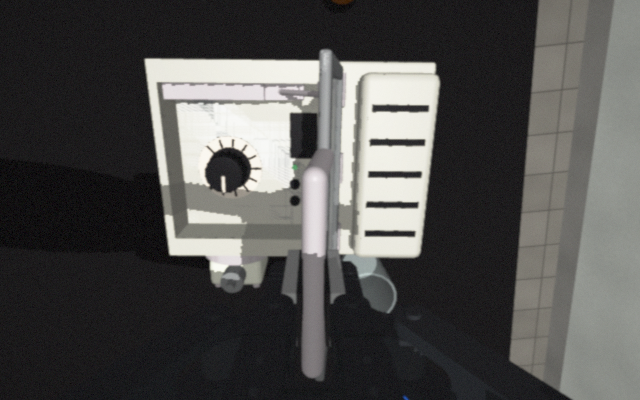

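```bash
python3 - <<'E'
from h import *
s=cv2.imread('pics/k_w.png')[60:130,230:350]
cv2.imwrite('pics/k_wz.png',cv2.resize(s,None,fx=6,fy=6,interpolation=cv2.INTER_CUBIC))
E
```

```text
(no output)
```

View pics/k_wz.png

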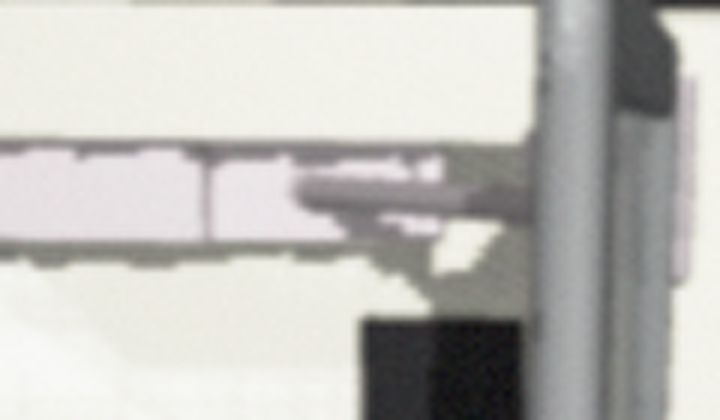

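Call:
play_rows([
  {"tx":-0.005,"ty":0.0005,"tz":0,"wx":0,"wy":0,"wz":0,"jaw":0},
  {"tx":-0.01,"ty":0.001,"tz":-0.001,"wx":0,"wy":0,"wz":0,"jaw":0},
  {"tx":-0.015,"ty":0.0015,"tz":-0.002,"wx":0,"wy":0,"wz":0,"jaw":0},
  {"tx":-0.019,"ty":0.002,"tz":-0.003,"wx":0,"wy":0,"wz":0,"jaw":0},
  {"tx":-0.023,"ty":0.0024,"tz":-0.0037,"wx":0,"wy":0,"wz":0,"jaw":0},
  {"tx":-0.023,"ty":0.0024,"tz":-0.0037,"wx":0,"wy":0,"wz":0,"jaw":0},
])

```text
time_s: 8.9
tcp_pos: [0.6532, -0.081, 0.2847]
ee_rot: [1.286, 1.158, -1.286]
ft_force: [-1.2, -0.7, 3.7]
opening: 0.0086
```

```bash
python3 - <<'E'
from h import *
o=ctrl.get_obs()
print(o['tcp_pos'],o['opening'],o['ft_force'],o['torque'])
E
```

```text
[ 0.65315451 -0.08100164  0.28469266] 0.00859979594205393 [-1.21772469 -0.71266527  3.73438713] [-0.11541143  0.06180225 -0.08234082]
```

```bash
python3 - <<'E'
from h import *
s=cams.grab_frame('wrist')[:,:,::-1]
cv2.imwrite('pics/l_w.png',s)
s=s[50:140,200:350]
cv2.imwrite('pics/l_wz.png',cv2.resize(s,None,fx=5,fy=5,interpolation=cv2.INTER_CUBIC))
E
```

```text
(no output)
```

View pics/l_wz.png

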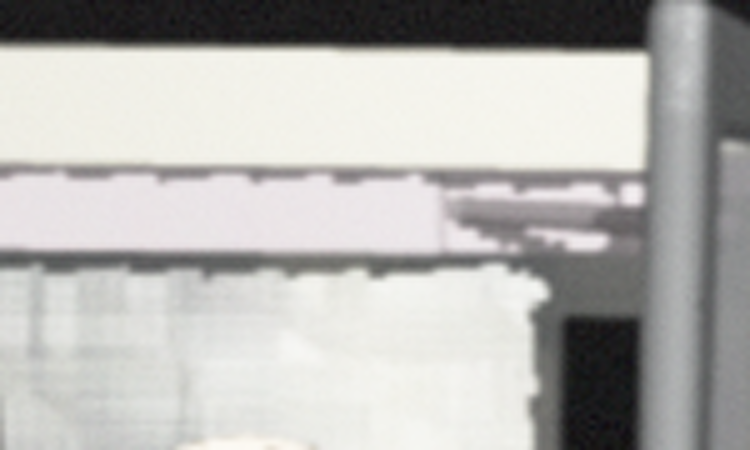

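Call:
play_rows([
  {"tx":-0.0015,"ty":0,"tz":-0.0003,"wx":0,"wy":0,"wz":0,"jaw":0},
  {"tx":-0.003,"ty":0.0003,"tz":-0.0006,"wx":0,"wy":0,"wz":0,"jaw":0},
  {"tx":-0.003,"ty":0.0003,"tz":-0.0006,"wx":0,"wy":0,"wz":0,"jaw":0},
])

```text
time_s: 9.25
tcp_pos: [0.6507, -0.0807, 0.2841]
ee_rot: [1.286, 1.158, -1.286]
ft_force: [-0.9, 0.8, 4.2]
opening: 0.0086
```

Call:
play_rows([
  {"tx":0,"ty":0,"tz":0,"wx":0,"wy":0,"wz":0,"jaw":0.2},
  {"tx":0,"ty":0,"tz":0,"wx":0,"wy":0,"wz":0,"jaw":0.3},
  {"tx":0,"ty":0,"tz":0,"wx":0,"wy":0,"wz":0,"jaw":0.4},
  {"tx":0,"ty":0,"tz":0,"wx":0,"wy":0,"wz":0,"jaw":0.5},
  {"tx":0,"ty":0,"tz":0,"wx":0,"wy":0,"wz":0,"jaw":0.6},
  {"tx":0,"ty":0,"tz":0,"wx":0,"wy":0,"wz":0,"jaw":0.6},
])

```text
time_s: 9.85
tcp_pos: [0.6507, -0.0811, 0.284]
ee_rot: [1.286, 1.158, -1.286]
ft_force: [-0.4, 0.2, -0.5]
opening: 0.0513
```

```bash
python3 - <<'E'
from h import *
o=ctrl.get_obs()
print(o['time_s'],o['tcp_pos'],o['opening'],o['ft_force'],o['torque'])
s=cams.grab_frame('wrist')[:,:,::-1]
cv2.imwrite('pics/m_w.png',s)
E
```

```text
9.85 [ 0.65067792 -0.08108015  0.28398723] 0.05128762511005918 [-0.44707719  0.19764678 -0.54614628] [0.02100714 0.02003181 0.03554823]
```

View pics/m_w.png

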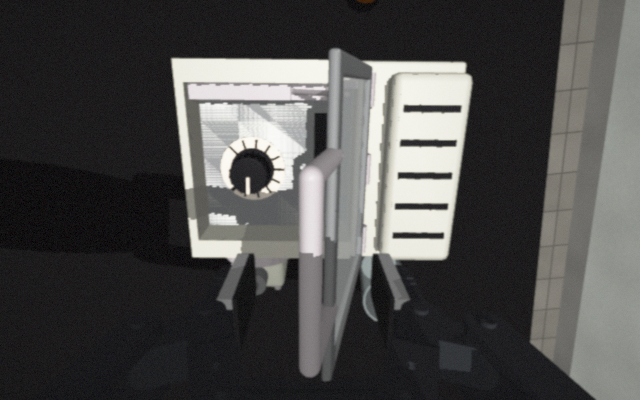

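Call:
play_rows([
  {"tx":0,"ty":0,"tz":0.02,"wx":0,"wy":0,"wz":0,"jaw":0.6},
  {"tx":0,"ty":0,"tz":0.05,"wx":0,"wy":0,"wz":0,"jaw":0.6},
  {"tx":0,"ty":0,"tz":0.08,"wx":0,"wy":0,"wz":0,"jaw":0.6},
  {"tx":0,"ty":0,"tz":0.1,"wx":0,"wy":0,"wz":0,"jaw":0.6},
  {"tx":-0.02,"ty":0,"tz":0.1,"wx":0,"wy":0,"wz":0.14,"jaw":0.7},
  {"tx":-0.05,"ty":0,"tz":0.1,"wx":0,"wy":0,"wz":0.28,"jaw":0.8},
  {"tx":-0.08,"ty":0,"tz":0.1,"wx":0,"wy":0,"wz":0.42,"jaw":0.9},
  {"tx":-0.11,"ty":0,"tz":0.1,"wx":0,"wy":0,"wz":0.56,"jaw":0.9},
  {"tx":-0.12,"ty":0,"tz":0.1,"wx":0,"wy":0,"wz":0.7,"jaw":0.9},
  {"tx":-0.12,"ty":0,"tz":0.1,"wx":0,"wy":0,"wz":0.84,"jaw":0.9},
])

```text
time_s: 10.9
tcp_pos: [0.5295, -0.0811, 0.3852]
ee_rot: [0.649, 1.47, -0.649]
ft_force: [0.4, 0.5, 0.1]
opening: 0.0772
```

Call:
play_rows([
  {"tx":0,"ty":0,"tz":-0.02,"wx":0,"wy":0,"wz":0.14,"jaw":0.85},
  {"tx":0,"ty":0,"tz":-0.05,"wx":0,"wy":0,"wz":0.28,"jaw":0.85},
  {"tx":0,"ty":0,"tz":-0.08,"wx":0,"wy":0,"wz":0.42,"jaw":0.85},
  {"tx":0,"ty":0,"tz":-0.11,"wx":0,"wy":0,"wz":0.56,"jaw":0.85},
  {"tx":0,"ty":0,"tz":-0.14,"wx":0,"wy":0,"wz":0.7,"jaw":0.85},
  {"tx":0,"ty":0,"tz":-0.16,"wx":0,"wy":0,"wz":0.73,"jaw":0.85},
  {"tx":0,"ty":0,"tz":-0.16,"wx":0,"wy":0,"wz":0.73,"jaw":0.85},
  {"tx":0,"ty":0,"tz":-0.16,"wx":0,"wy":0,"wz":0.73,"jaw":0.85},
])

```text
time_s: 11.7
tcp_pos: [0.5308, -0.0811, 0.2247]
ee_rot: [0.084, 1.569, -0.084]
ft_force: [0.8, 0.2, -0.0]
opening: 0.0727
```

```bash
python3 - <<'E'
from h import *
o=ctrl.get_obs()
print(o['time_s'],o['tcp_pos'],o['opening'],o['ft_force'],o['torque'],o['q'])
np.savez('w3.npz',tcp_pos=o['tcp_pos'],ee_rot=o['ee_rot'])
cv2.imwrite('pics/n_w.png',cams.grab_frame('wrist')[:,:,::-1])
cv2.imwrite('pics/n_s.png',cams.grab_frame('scene')[:,:,::-1])
E
```

```text
11.7 [ 0.53078541 -0.08112839  0.2246693 ] 0.07272479288814336 [ 0.84016998  0.2058637  -0.00904445] [-0.01162256 -0.03189847 -0.01835588] [-2.98553342e-01 -4.02648378e-03  1.73170224e+00 -4.33067461e-05
  1.41381142e+00 -1.76241342e+00]
```

View pics/n_w.png

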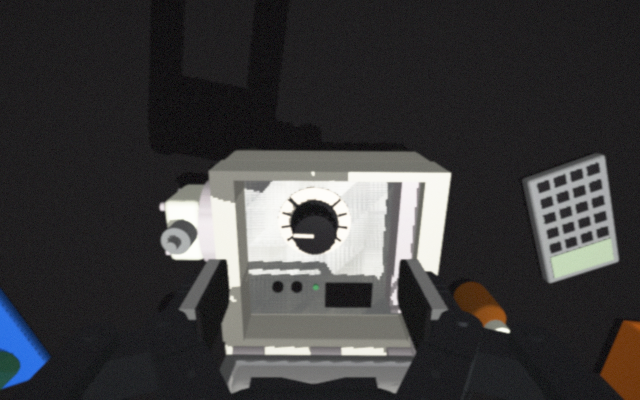

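View pics/n_s.png

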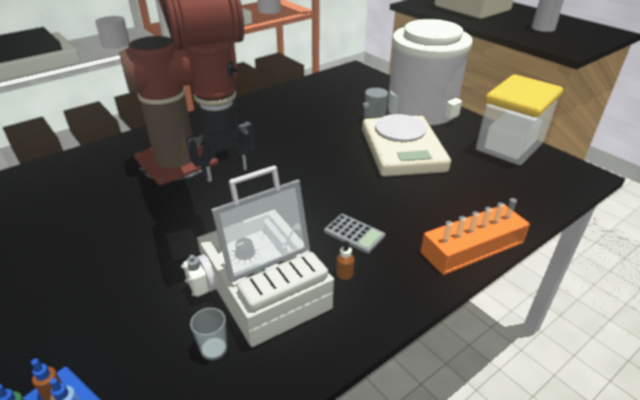

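```bash
python3 - <<'E'
from h import *
c=cam('wrist',dict(np.load('w3.npz')))
im=cv2.imread('pics/n_w.png');z=im[170:280,250:380]
cv2.imwrite('pics/n_z.png',cv2.resize(z,None,fx=5,fy=5,interpolation=cv2.INTER_CUBIC))
g=cv2.cvtColor(im,cv2.COLOR_BGR2GRAY);m=np.zeros_like(g);m[185:265,275:355]=(g[185:265,275:355]<45)
n,l,st,ce=cv2.connectedComponentsWithStats(m)
k=1+np.argmax(st[1:,4]);print(st[k],ce[k])
t=cam('top')
print('knob',onz(c,314.5,228,.099))
for p in [(236,171),(428,171),(450,173),(208,172)]: print(p,onz(c,*p,.109))
E
```

```text
[291 201  46  32 674] [311.78783383 213.9851632 ]
knob [ 0.5755309 -0.0839513  0.099    ]
(236, 171) [ 0.5134577  -0.14299816  0.109     ]
(428, 171) [0.53052885 0.01563136 0.109     ]
(450, 173) [0.53420579 0.03383482 0.109     ]
(208, 172) [ 0.51180874 -0.16629214  0.109     ]
```

View pics/n_z.png

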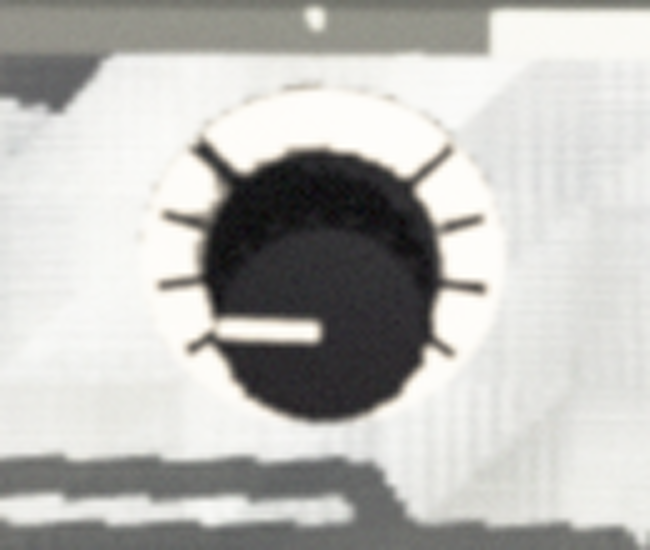

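```bash
python3 - <<'E'
from h import *
c=cam('wrist',dict(np.load('w3.npz')))
T=lambda x,y:(250+(x+.5)/5-.5,170+(y+.5)/5-.5)
a=onz(c,*T(322,324),.099);print('knob top',a,np.linalg.norm(onz(c,*T(210,324),.099)-onz(c,*T(435,324),.099)))
# floor: thin tick direction; knob bottom left/right tangent widths
print('rim inner corners',[np.round(onz(c,*T(x,y),z),4) for x,y,z in [(322,50,.109),(322,82,.065)]])
p=onz(c,*T(322,82),.065); w=np.linalg.norm(onz(c,*T(140,250),.065)-onz(c,*T(505,250),.065));print('ring dia',w, 'centre x~',p[0]+w/2)
E
```

```text
knob top [ 0.58175373 -0.0850699   0.099     ] 0.041023891609625475
rim inner corners [array([ 0.5277, -0.0793,  0.109 ]), array([ 0.5459, -0.0811,  0.065 ])]
ring dia 0.07314029220275547 centre x~ 0.5824214796645882
```

Call:
play_rows([
  {"tx":0,"ty":0,"tz":-0.03,"wx":0,"wy":0,"wz":0.12,"jaw":0.85},
  {"tx":0,"ty":0,"tz":-0.06,"wx":0,"wy":0,"wz":0.24,"jaw":0.85},
  {"tx":0,"ty":0,"tz":-0.09,"wx":0,"wy":0,"wz":0.36,"jaw":0.85},
  {"tx":0.02,"ty":-0.001,"tz":-0.095,"wx":0,"wy":0,"wz":0.48,"jaw":0.85},
  {"tx":0.04,"ty":-0.002,"tz":-0.095,"wx":0,"wy":0,"wz":0.5,"jaw":0.85},
  {"tx":0.0505,"ty":-0.002,"tz":-0.095,"wx":0,"wy":0,"wz":0.5,"jaw":0.85},
  {"tx":0.0505,"ty":-0.002,"tz":-0.095,"wx":0,"wy":0,"wz":0.5,"jaw":0.85},
  {"tx":0.0505,"ty":-0.002,"tz":-0.095,"wx":0,"wy":0,"wz":0.5,"jaw":0.85},
])

```text
time_s: 12.6
tcp_pos: [0.5814, -0.0831, 0.1299]
ee_rot: [-0.309, 1.548, 0.308]
ft_force: [-1.1, 0.3, -0.2]
opening: 0.0725
```

```bash
python3 - <<'E'
from h import *
o=ctrl.get_obs()
print(o['time_s'],o['tcp_pos'],o['opening'],o['ft_force'],o['torque'],o['q'])
np.savez('w4.npz',tcp_pos=o['tcp_pos'],ee_rot=o['ee_rot'])
cv2.imwrite('pics/o_w.png',cams.grab_frame('wrist')[:,:,::-1])
s=cams.grab_frame('scene')[:,:,::-1][140:300,150:350]
cv2.imwrite('pics/o_s.png',cv2.resize(s,None,fx=3.7,fy=3.7,interpolation=cv2.INTER_CUBIC))
E
```

```text
12.6 [ 0.58139307 -0.08312364  0.12990357] 0.07251729062887938 [-1.1060704   0.31653802 -0.21445601] [-0.01900988  0.01303478  0.00094987] [-2.76203465e-01  1.94035096e-01  1.70142323e+00 -7.10395754e-05
  1.24533550e+00 -2.24063922e+00]
```

View pics/o_w.png

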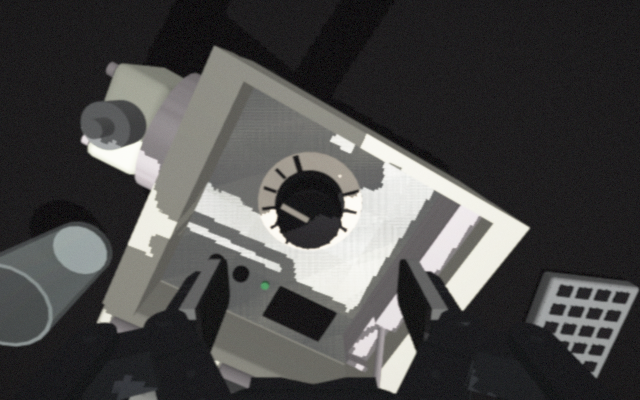

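View pics/o_s.png

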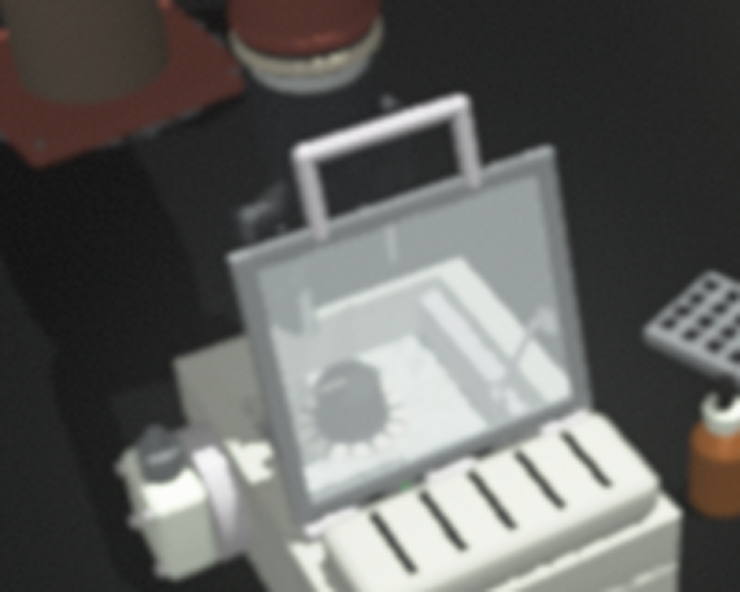

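```bash
python3 - <<'E'
from h import *
c=cam('wrist',dict(np.load('w4.npz')))
im=cv2.imread('pics/o_w.png');z=im[140:260,250:370]
z=np.clip(z.astype(float)*1.6,0,255).astype('u1')
cv2.imwrite('pics/o_z.png',cv2.resize(z,None,fx=5,fy=5,interpolation=cv2.INTER_CUBIC))
print(proj(c,[.5814,-.0831,.099]),proj(c,[.5814,-.0831,.065]))
E
```

```text
(np.float64(311.74848901052593), np.float64(219.99442791689845)) (np.float64(311.89728297593234), np.float64(202.21141503457602))
```

View pics/o_z.png

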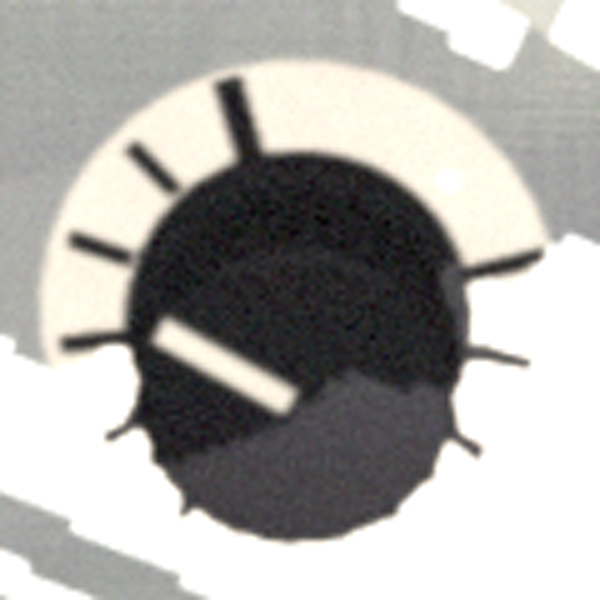

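Call:
play_rows([
  {"tx":0,"ty":0,"tz":-0.02,"wx":0,"wy":0,"wz":0,"jaw":0.85},
  {"tx":0,"ty":0,"tz":-0.04,"wx":0,"wy":0,"wz":0,"jaw":0.85},
  {"tx":0,"ty":0,"tz":-0.055,"wx":0,"wy":0,"wz":0,"jaw":0.85},
  {"tx":0,"ty":0,"tz":-0.06,"wx":0,"wy":0,"wz":0,"jaw":0.85},
  {"tx":0,"ty":0,"tz":-0.06,"wx":0,"wy":0,"wz":0,"jaw":0.85},
])

```text
time_s: 13.2
tcp_pos: [0.5804, -0.0829, 0.0684]
ee_rot: [-0.309, 1.55, 0.31]
ft_force: [0.7, 0.0, 0.3]
opening: 0.0728
```

```bash
python3 - <<'E'
from h import *
o=ctrl.get_obs()
print(o['time_s'],o['tcp_pos'],o['opening'],o['ft_force'],o['torque'])
np.savez('w5.npz',tcp_pos=o['tcp_pos'],ee_rot=o['ee_rot'])
cv2.imwrite('pics/p_w.png',cams.grab_frame('wrist')[:,:,::-1])
s=cams.grab_frame('scene')[:,:,::-1][140:300,150:350]
cv2.imwrite('pics/p_s.png',cv2.resize(s,None,fx=3.7,fy=3.7,interpolation=cv2.INTER_CUBIC))
E
```

```text
13.2 [ 0.58040095 -0.0828998   0.06839104] 0.07275995087554045 [0.6518196  0.00519968 0.26477994] [-0.00430406  0.00861328 -0.04609138]
```

View pics/p_w.png

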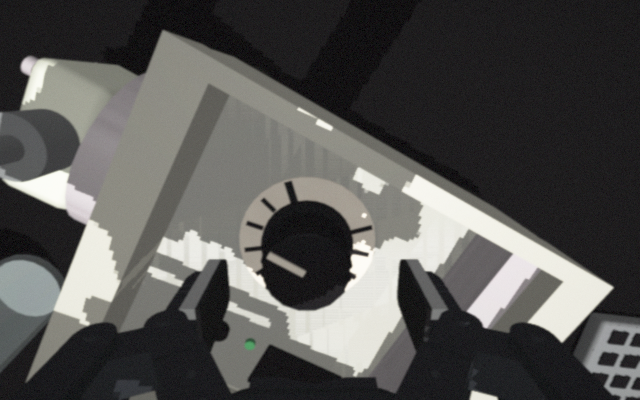

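View pics/p_s.png

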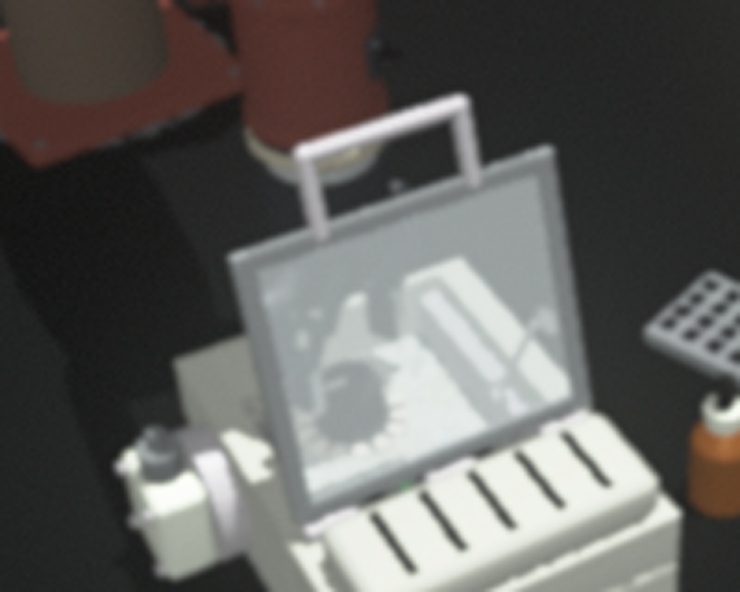

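```bash
python3 - <<'E'
from h import *
c=cam('wrist',dict(np.load('w5.npz')))
im=cv2.imread('pics/p_w.png');z=im[165:325,230:390]
z=np.clip(z.astype(float)*2.5,0,255).astype('u1')
cv2.imwrite('pics/p_z.png',cv2.resize(z,None,fx=3.7,fy=3.7,interpolation=cv2.INTER_CUBIC))
print(proj(c,[.5804,-.0829,.099]),proj(c,[.5804,-.0829,.065]))
E
```

```text
(np.float64(311.3941132407991), np.float64(270.44333124134124)) (np.float64(311.5474959767039), np.float64(238.77364817042638))
```

View pics/p_z.png

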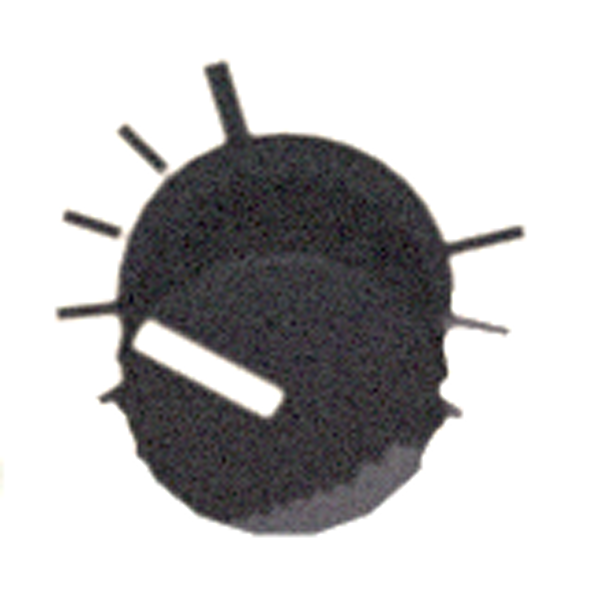

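Call:
play_rows([
  {"tx":0.001,"ty":-0.0016,"tz":-0.007,"wx":0,"wy":0,"wz":0,"jaw":0.85},
  {"tx":0.001,"ty":-0.0016,"tz":-0.014,"wx":0,"wy":0,"wz":0,"jaw":0.85},
  {"tx":0.001,"ty":-0.0016,"tz":-0.017,"wx":0,"wy":0,"wz":0,"jaw":0.85},
  {"tx":0.001,"ty":-0.0016,"tz":-0.017,"wx":0,"wy":0,"wz":0,"jaw":0.85},
])

```text
time_s: 13.7
tcp_pos: [0.5815, -0.0845, 0.0512]
ee_rot: [-0.309, 1.55, 0.31]
ft_force: [-0.4, -0.1, -1.0]
opening: 0.0728
```

Call:
play_rows([
  {"tx":0,"ty":0,"tz":0,"wx":0,"wy":0,"wz":0,"jaw":0.65},
  {"tx":0,"ty":0,"tz":0,"wx":0,"wy":0,"wz":0,"jaw":0.55},
  {"tx":0,"ty":0,"tz":0,"wx":0,"wy":0,"wz":0,"jaw":0.5},
  {"tx":0,"ty":0,"tz":0,"wx":0,"wy":0,"wz":0,"jaw":0.4},
  {"tx":0,"ty":0,"tz":0,"wx":0,"wy":0,"wz":0,"jaw":0.3},
  {"tx":0,"ty":0,"tz":0,"wx":0,"wy":0,"wz":0,"jaw":0.3},
  {"tx":0,"ty":0,"tz":0,"wx":0,"wy":0,"wz":0,"jaw":0.3},
], squeeze=25)

```text
time_s: 14.4
tcp_pos: [0.5827, -0.0853, 0.0527]
ee_rot: [-0.31, 1.548, 0.308]
ft_force: [-0.0, -3.8, 3.2]
opening: 0.0388
```

```bash
python3 - <<'E'
from h import *
o=ctrl.get_obs()
print(o['time_s'],o['tcp_pos'],o['opening'],o['ft_force'],o['torque'],o['q'])
cv2.imwrite('pics/q_w.png',cams.grab_frame('wrist')[:,:,::-1])
E
```

```text
14.4 [ 0.58270167 -0.08526037  0.05269357] 0.0387718538142548 [-0.01926285 -3.81887951  3.21068347] [-0.65561525  0.02742887 -0.04723333] [-2.78789983e-01  2.88373400e-01  1.74715151e+00 -6.61744071e-04
  1.10473217e+00 -2.24342022e+00]
```

View pics/q_w.png

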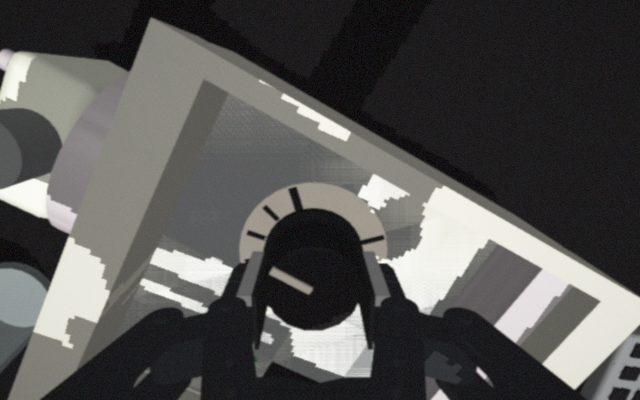

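Call:
play_rows([
  {"tx":0.001,"ty":-0.0008,"tz":0.0015,"wx":0,"wy":0,"wz":0,"jaw":0.3},
  {"tx":0.001,"ty":-0.0008,"tz":0.0015,"wx":0,"wy":0,"wz":-0.04,"jaw":0.3},
  {"tx":0.001,"ty":-0.0008,"tz":0.0015,"wx":0,"wy":0,"wz":-0.08,"jaw":0.3},
  {"tx":0.001,"ty":-0.0008,"tz":0.0015,"wx":0,"wy":0,"wz":-0.12,"jaw":0.3},
  {"tx":0.001,"ty":-0.0008,"tz":0.0015,"wx":0,"wy":0,"wz":-0.16,"jaw":0.3},
  {"tx":0.001,"ty":-0.0008,"tz":0.0015,"wx":0,"wy":0,"wz":-0.2,"jaw":0.3},
])

```text
time_s: 15.05
tcp_pos: [0.5826, -0.0854, 0.0528]
ee_rot: [-0.151, 1.567, 0.152]
ft_force: [0.3, -4.0, -1.7]
opening: 0.0383
```

```bash
cat > st.py <<'E'
from h import *
o=ctrl.get_obs();M=R.from_rotvec(o['ee_rot']).as_matrix()
y=np.arctan2(M[1,1],M[0,1])
print(o['time_s'],'tcp',np.round(o['tcp_pos'],4),'op',round(o['opening'],4),'F',np.round(o['ft_force'],2),'T',np.round(o['torque'],3),'tauq6',o['tau'][5],'yaw',round(y,4),'q6',round(o['q'][5],4))
E
python3 st.py; python3 - <<'E'
from h import *
cv2.imwrite('pics/r_w.png',cams.grab_frame('wrist')[:,:,::-1])
E
```

```text
15.05 tcp [ 0.5826 -0.0854  0.0528] op 0.0383 F [ 0.34 -3.96 -1.65] T [-0.576 -0.125  0.026] tauq6 -0.46534979715943336 yaw 1.7635 q6 -2.0428
```

View pics/r_w.png

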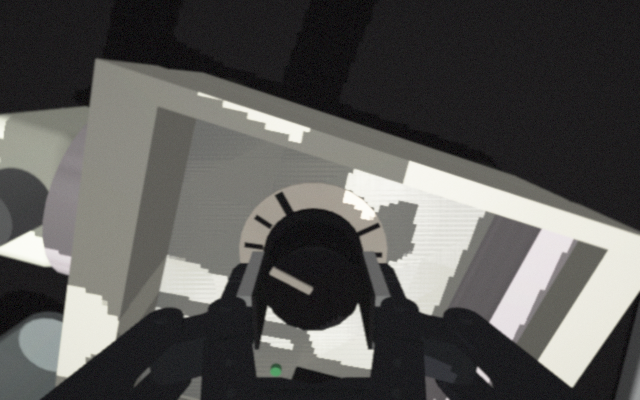

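Call:
play_rows([
  {"tx":0,"ty":-0.0005,"tz":0,"wx":0,"wy":0,"wz":-0.04,"jaw":0.3},
  {"tx":0,"ty":-0.0005,"tz":0,"wx":0,"wy":0,"wz":-0.08,"jaw":0.3},
  {"tx":0,"ty":-0.0005,"tz":0,"wx":0,"wy":0,"wz":-0.12,"jaw":0.3},
  {"tx":0,"ty":-0.0005,"tz":0,"wx":0,"wy":0,"wz":-0.16,"jaw":0.3},
  {"tx":0,"ty":-0.0005,"tz":0,"wx":0,"wy":0,"wz":-0.2,"jaw":0.3},
])

```text
time_s: 15.6
tcp_pos: [0.5826, -0.0855, 0.0528]
ee_rot: [0.006, 1.572, -0.004]
ft_force: [1.2, -2.8, -2.7]
opening: 0.039
```

```bash
python3 st.py
```

```text
15.6 tcp [ 0.5826 -0.0855  0.0528] op 0.039 F [ 1.19 -2.82 -2.68] T [-0.339 -0.163  0.037] tauq6 -0.4658782761543989 yaw 1.5643 q6 -1.8444
```

Call:
play_rows([
  {"tx":0,"ty":0,"tz":0,"wx":0,"wy":0,"wz":-0.03,"jaw":0.3},
  {"tx":0,"ty":0,"tz":0,"wx":0,"wy":0,"wz":-0.06,"jaw":0.3},
])

```text
time_s: 15.8
tcp_pos: [0.5826, -0.0855, 0.0528]
ee_rot: [0.053, 1.571, -0.051]
ft_force: [0.5, -2.4, -2.7]
opening: 0.0389
```

```bash
python3 st.py
```

```text
15.8 tcp [ 0.5826 -0.0855  0.0528] op 0.0389 F [ 0.49 -2.36 -2.72] T [-0.42  -0.174  0.067] tauq6 -0.3275314439088106 yaw 1.5047 q6 -1.7848
```

Call:
play_rows([
  {"tx":0,"ty":0,"tz":0,"wx":0,"wy":0,"wz":-0.03,"jaw":0.3},
  {"tx":0,"ty":0,"tz":0,"wx":0,"wy":0,"wz":-0.06,"jaw":0.3},
])

```text
time_s: 16.0
tcp_pos: [0.5826, -0.0855, 0.0528]
ee_rot: [0.1, 1.57, -0.098]
ft_force: [0.1, -2.3, -1.8]
opening: 0.0391
```

```bash
python3 st.py
```

```text
16.0 tcp [ 0.5826 -0.0855  0.0528] op 0.0391 F [ 0.12 -2.34 -1.83] T [-0.368 -0.208  0.056] tauq6 -0.33419642597436905 yaw 1.4447 q6 -1.7248
```

Call:
play_rows([
  {"tx":0,"ty":0,"tz":0,"wx":0,"wy":0,"wz":-0.03,"jaw":0.3},
  {"tx":0,"ty":0,"tz":0,"wx":0,"wy":0,"wz":-0.06,"jaw":0.3},
])

```text
time_s: 16.2
tcp_pos: [0.5826, -0.0855, 0.0528]
ee_rot: [0.147, 1.567, -0.146]
ft_force: [1.5, -1.8, -3.7]
opening: 0.039
```

```bash
python3 st.py
```

```text
16.2 tcp [ 0.5826 -0.0855  0.0528] op 0.039 F [ 1.5  -1.77 -3.67] T [-0.377 -0.142  0.09 ] tauq6 -0.3392115980386734 yaw 1.3843 q6 -1.6644
```

Call:
play_rows([
  {"tx":0,"ty":0,"tz":0,"wx":0,"wy":0,"wz":-0.03,"jaw":0.3},
  {"tx":0,"ty":0,"tz":0,"wx":0,"wy":0,"wz":-0.06,"jaw":0.3},
])

```text
time_s: 16.4
tcp_pos: [0.5826, -0.0856, 0.0528]
ee_rot: [0.195, 1.563, -0.194]
ft_force: [1.6, -1.2, -5.6]
opening: 0.0388
```

```bash
python3 st.py
```

```text
16.4 tcp [ 0.5826 -0.0856  0.0528] op 0.0388 F [ 1.61 -1.24 -5.55] T [-0.244 -0.267  0.059] tauq6 -0.34629478119313717 yaw 1.3231 q6 -1.6032
```

Call:
play_rows([
  {"tx":0,"ty":0,"tz":0,"wx":0,"wy":0,"wz":-0.03,"jaw":0.3},
  {"tx":0,"ty":0,"tz":0,"wx":0,"wy":0,"wz":-0.06,"jaw":0.3},
])

```text
time_s: 16.6
tcp_pos: [0.5826, -0.0856, 0.0528]
ee_rot: [0.242, 1.559, -0.241]
ft_force: [1.7, -0.7, -8.7]
opening: 0.039
```

```bash
python3 st.py
```

```text
16.6 tcp [ 0.5826 -0.0856  0.0528] op 0.039 F [ 1.66 -0.67 -8.68] T [-0.202 -0.333  0.089] tauq6 -0.3135228808969259 yaw 1.2628 q6 -1.5428
```

Call:
play_rows([
  {"tx":0,"ty":0,"tz":0,"wx":0,"wy":0,"wz":-0.03,"jaw":0.3},
  {"tx":0,"ty":0,"tz":0,"wx":0,"wy":0,"wz":-0.06,"jaw":0.3},
])

```text
time_s: 16.8
tcp_pos: [0.5826, -0.0856, 0.0529]
ee_rot: [0.289, 1.553, -0.289]
ft_force: [2.6, -0.5, -10.0]
opening: 0.0389
```

```bash
python3 st.py
```

```text
16.8 tcp [ 0.5826 -0.0856  0.0529] op 0.0389 F [  2.63  -0.46 -10.01] T [-0.141 -0.315  0.121] tauq6 -0.27157410979270935 yaw 1.2027 q6 -1.4828
```

Call:
play_rows([
  {"tx":0,"ty":0,"tz":-0.0005,"wx":0,"wy":0,"wz":-0.02,"jaw":0.3},
  {"tx":0,"ty":0,"tz":-0.001,"wx":0,"wy":0,"wz":-0.04,"jaw":0.3},
])

```text
time_s: 17.0
tcp_pos: [0.5827, -0.0857, 0.0528]
ee_rot: [0.32, 1.548, -0.319]
ft_force: [-3.8, 0.4, -1.2]
opening: 0.0391
```

```bash
python3 st.py
```

```text
17.0 tcp [ 0.5827 -0.0857  0.0528] op 0.0391 F [-3.81  0.39 -1.23] T [0.086 0.528 0.213] tauq6 -0.09729895507916808 yaw 1.1636 q6 -1.4436
```

Call:
play_rows([
  {"tx":0,"ty":0,"tz":0,"wx":0,"wy":0,"wz":-0.02,"jaw":0.3},
  {"tx":0,"ty":0,"tz":0,"wx":0,"wy":0,"wz":-0.04,"jaw":0.3},
])

```text
time_s: 17.2
tcp_pos: [0.5827, -0.0857, 0.0528]
ee_rot: [0.351, 1.543, -0.351]
ft_force: [-3.9, 2.0, -1.9]
opening: 0.0389
```

```bash
python3 st.py;python3 - <<'E'
from h import *
cv2.imwrite('pics/s_w.png',cams.grab_frame('wrist')[:,:,::-1])
E
```

```text
17.2 tcp [ 0.5827 -0.0857  0.0528] op 0.0389 F [-3.89  1.99 -1.89] T [0.137 0.658 0.178] tauq6 -0.08610522374510765 yaw 1.1236 q6 -1.4035
```

View pics/s_w.png

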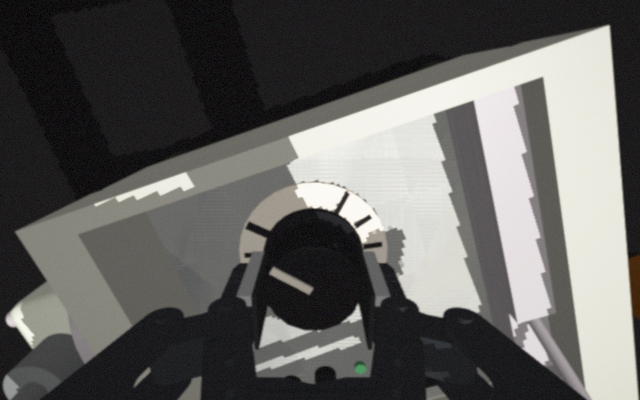

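Call:
play_rows([
  {"tx":0,"ty":0,"tz":0,"wx":0,"wy":0,"wz":-0.02,"jaw":0.3},
  {"tx":0,"ty":0,"tz":0,"wx":0,"wy":0,"wz":-0.03,"jaw":0.3},
  {"tx":0,"ty":0,"tz":0,"wx":0,"wy":0,"wz":-0.03,"jaw":0.3},
  {"tx":0,"ty":0,"tz":0,"wx":0,"wy":0,"wz":-0.03,"jaw":0.3},
])

```text
time_s: 17.65
tcp_pos: [0.5827, -0.0857, 0.0527]
ee_rot: [0.374, 1.539, -0.373]
ft_force: [-4.9, 1.5, -1.4]
opening: 0.039
```

```bash
python3 st.py
```

```text
17.65 tcp [ 0.5827 -0.0857  0.0527] op 0.039 F [-4.95  1.53 -1.43] T [0.261 0.846 0.058] tauq6 0.10937396669760346 yaw 1.0944 q6 -1.3744
```

Call:
play_rows([
  {"tx":0,"ty":0,"tz":0,"wx":0,"wy":0,"wz":-0.015,"jaw":0.3},
  {"tx":0,"ty":0,"tz":0,"wx":0,"wy":0,"wz":-0.03,"jaw":0.3},
])

```text
time_s: 17.85
tcp_pos: [0.5827, -0.0857, 0.0528]
ee_rot: [0.397, 1.535, -0.397]
ft_force: [-4.8, 2.0, -0.4]
opening: 0.039
```

```bash
python3 st.py; python3 - <<'E'
from h import *
cv2.imwrite('pics/t_w.png',cams.grab_frame('wrist')[:,:,::-1])
a=[cv2.imread(f'pics/{k}_w.png')[240:340,240:390] for k in 'rst']
cv2.imwrite('pics/t_cmp.png',cv2.resize(np.clip(np.vstack(a)*1.6,0,255).astype('u1'),None,fx=2,fy=2))
for k in 'qrst':
    im=cv2.imread(f'pics/{k}_w.png',0)[255:310,265:320].copy(); 
    m=im>90; ys,xs=np.where(m); n,l,st,ce=cv2.connectedComponentsWithStats(m.astype('u1')); 
    j=1+np.argmax(st[1:,4]); ys,xs=np.where(l==j); C=np.cov(xs,ys);w,V=np.linalg.eigh(C);v=V[:,1]
    print(k,st[j],ce[j],np.arctan(v[1]/v[0]))
E
```

```text
17.85 tcp [ 0.5827 -0.0857  0.0528] op 0.039 F [-4.77  2.04 -0.39] T [0.297 0.839 0.153] tauq6 0.011504611757118255 yaw 1.064 q6 -1.344
q [  4  12  44  27 388] [25.52061856 25.47938144] 0.47838866422006476
r [  4  12  44  28 391] [25.62915601 25.49104859] 0.48071958679175825
s [  4  12  44  28 391] [25.56521739 25.31713555] 0.4763698659427493
t [  4  12  44  27 388] [25.51030928 25.30154639] 0.4746680606570649
```

```bash
python3 st.py
```

```text
17.9 tcp [ 0.5827 -0.0857  0.0527] op 0.0389 F [-4.85  2.56 -0.84] T [0.303 0.871 0.138] tauq6 0.1510205352678895 yaw 1.0632 q6 -1.3432
```

Call:
play_rows([
  {"tx":0,"ty":0,"tz":0,"wx":0,"wy":0,"wz":0,"jaw":0.5},
  {"tx":0,"ty":0,"tz":0,"wx":0,"wy":0,"wz":0,"jaw":0.6},
  {"tx":0,"ty":0,"tz":0,"wx":0,"wy":0,"wz":0,"jaw":0.7},
  {"tx":0,"ty":0,"tz":0,"wx":0,"wy":0,"wz":0,"jaw":0.75},
  {"tx":0,"ty":0,"tz":0,"wx":0,"wy":0,"wz":0,"jaw":0.75},
  {"tx":0,"ty":0,"tz":0,"wx":0,"wy":0,"wz":0,"jaw":0.75},
])

```text
time_s: 18.5
tcp_pos: [0.5833, -0.086, 0.0527]
ee_rot: [0.397, 1.534, -0.397]
ft_force: [-0.7, -0.3, -0.6]
opening: 0.0643
```

```bash
python3 st.py; python3 - <<'E'
from h import *
cv2.imwrite('pics/u_w.png',cams.grab_frame('wrist')[:,:,::-1])
for k in 'tu':
    im=cv2.imread(f'pics/{k}_w.png',0)[250:315,260:320].copy(); 
    m=im>90; n,l,st,ce=cv2.connectedComponentsWithStats(m.astype('u1')); 
    j=1+np.argmax(st[1:,4]); ys,xs=np.where(l==j); C=np.cov(xs,ys);w,V=np.linalg.eigh(C);v=V[:,1]
    print(k,st[j],ce[j],np.arctan(v[1]/v[0]))
E
```

```text
18.5 tcp [ 0.5833 -0.086   0.0527] op 0.0643 F [-0.74 -0.33 -0.6 ] T [-0.045 -0.027  0.016] tauq6 0.0007735916551609989 yaw 1.0649 q6 -1.3451
t [  9  17  44  27 388] [30.51030928 30.30154639] 0.4746680606570649
u [  7  21  45  23 383] [29.         31.77545692] 0.3507580661661109
```

View pics/u_w.png

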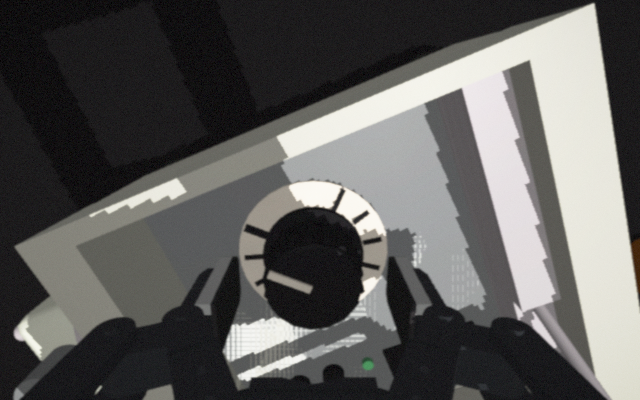

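Call:
play_rows([
  {"tx":0,"ty":0,"tz":0.02,"wx":0,"wy":0,"wz":0,"jaw":0.75},
  {"tx":0,"ty":0,"tz":0.05,"wx":0,"wy":0,"wz":0,"jaw":0.75},
  {"tx":0,"ty":0,"tz":0.08,"wx":0,"wy":0,"wz":0,"jaw":0.75},
  {"tx":-0.02,"ty":0,"tz":0.1,"wx":0,"wy":0,"wz":0,"jaw":0.75},
  {"tx":-0.05,"ty":0,"tz":0.13,"wx":0,"wy":0,"wz":0,"jaw":0.75},
  {"tx":-0.08,"ty":0,"tz":0.16,"wx":0,"wy":0,"wz":0,"jaw":0.75},
  {"tx":-0.11,"ty":0,"tz":0.19,"wx":0,"wy":0,"wz":0,"jaw":0.75},
  {"tx":-0.12,"ty":0,"tz":0.21,"wx":0,"wy":0,"wz":0,"jaw":0.75},
  {"tx":-0.12,"ty":0,"tz":0.21,"wx":0,"wy":0,"wz":0,"jaw":0.75},
  {"tx":-0.12,"ty":0,"tz":0.21,"wx":0,"wy":0,"wz":0,"jaw":0.75},
])

```text
time_s: 19.55
tcp_pos: [0.4635, -0.0861, 0.2627]
ee_rot: [0.397, 1.533, -0.397]
ft_force: [0.0, 0.2, 0.4]
opening: 0.0642
```

```bash
python3 st.py; python3 - <<'E'
from h import *
cv2.imwrite('pics/v_s.png',cams.grab_frame('scene')[:,:,::-1])
cv2.imwrite('pics/v_w.png',cams.grab_frame('wrist')[:,:,::-1])
E
```

```text
19.55 tcp [ 0.4635 -0.0861  0.2627] op 0.0642 F [0.02 0.17 0.45] T [0.024 0.008 0.024] tauq6 -0.009191349672619253 yaw 1.0647 q6 -1.4159
```

View pics/v_s.png

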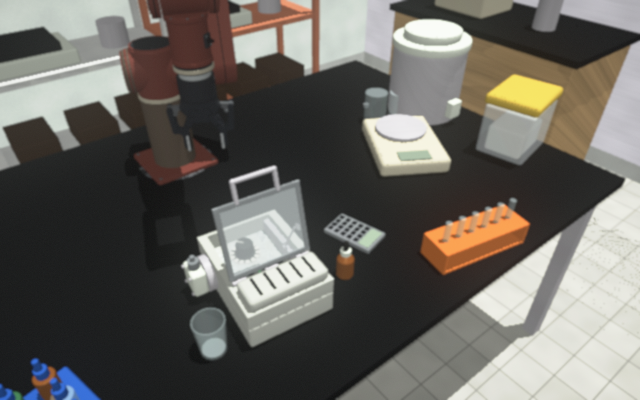

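View pics/v_w.png

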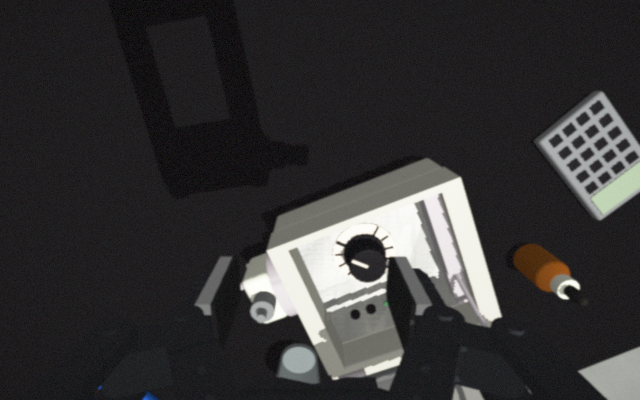

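The scene view shows the cover still propped. The beaker (210,333), bottle (345,263) and calculator (355,232) are where they started. The arm is clear, so I'm handing in.

```bash
python3 -c "
from cell import order
print(order.close_job())"
```

```text
the job is handed in; nothing more can be done
None
```

The job is handed in at about 20 s of the allowed 72 s. The cover stands propped on its stay and the knob rests against the zero stop. `close_job` reports no verdict, so this rests on my own checks.

- **Cover:** I lifted it by the handle to about 1.46 rad. The wrist picture showed the stay's foot behind the rail's edge. I eased it back to about 1.33 rad (worked out from the tool's travel) and let go. It was still propped in the last scene picture.
- **Knob:** Running torque was about 0.05 Nm. It began to rise after about 0.7 rad of clockwise turn. I stopped about 0.2 rad past first touch, at roughly 9 N at the dog by my estimate. That is over the 5 N needed and under the 20 N limit. When I let go, the knob sprang back about 0.12 rad. By the stop's stiffness and the running friction it should still bear on the stop with about 3.5 N.
- **Around the pump:** The arm is clear with almost no force on it. The bottle, beaker and calculator look unmoved in the scene view.

**What disagreed:**
- **Fingertips:** They proved to end about 20 mm short of the stated TCP, so the first grip on the handle closed on nothing. I lowered the tool 22 mm and the second grip held. I allowed for the same offset at the knob.
- **Torque readings:** They were noisy. One held reading dropped to 0.058 Nm, so I judged the stop from the joint torque, the pointer not slipping in the fingers, and the spring-back.

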